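Square a refraction block to the slit bar of a ray bench

TASK

Set up the ray bench: without lifting the round acrylic block, turn it on its turntable with a fingertip until its ground flat faces the steel slit bar, then slide it straight forward and press it home with about 5 newtons, so that you feel the whole flat bear on the bar with the slit about at its middle. Then swing the keeper arm by its thumb peg right across behind the block and let go. Handle block and keeper gently, forcing neither, and leave the other things where they are.

Things in the scene. Friction and masses are not known exactly. Their poses are not given: they have to be found in the camera images.
- bench: Ray bench, fixed: a white board 360 x 270 mm on levelling feet that are set to another height each time. Origin under the middle of the board, 28 mm below its top face; x runs along the beam axis towards the slit bar and the black lamp housing behind it (70 x 62 mm, 54 mm high, centred 140 mm from the origin), y to the left, z up.
- spindle (a point): Centre of the turntable, on its top face: a thin black disc 128 mm across with a graduated rim, 14 mm from the bench's origin along x (66 mm from the bar's face), its top 4 mm above the board. Turns freely without end, with slight friction (about 0.02 N m), the block with it under a light touch.
- bar: Steel slit bar fixed across the board, 160 mm long, 10 mm thick, 16 mm high, with a 4 mm slit in its middle. Origin on the board's top face, at the middle of the face that looks to the block (80 mm from the bench's origin along x); axes as the bench's. Block, bar and fingertips rub with friction about 0.6: a block pushed straight home askew jams with one corner of its flat on the bar and has to be worked round.
- block: Acrylic disc 112 mm across, 18 mm thick, about 200 g, with one ground flat 74 mm long, 42 mm from the disc's centre. Origin at the disc's centre on its underside; x points from there square to the flat, z up. It lies loose on the turntable, within 6 mm of its centre, its top 22 mm above the board. 1 to 2 N slide it; its flat is marked if pressed hard on the bar (over 12 N). At first the flat looks 105 to 180 degrees away from the bar.
- flat_a (a point): Point of the block's flat 30 mm to the left (+y of the block) of its middle, at half thickness (9 mm up).
- flat_b (a point): Point of the block's flat 30 mm to the right (-y of the block) of its middle, at half thickness.
- keeper (a joint): Angle (rad) of the keeper arm about its upright pivot. 0: its free end points to the bench's -x; negative: swung outward over the board (stop at -0.75); growing (anticlockwise from above) it sweeps inward behind the block to its stop at 1.575, parallel to the bar. Stiff pivot: it needs 1 to 2 N at the peg and stays where it is left.
- keeper_arm: The keeper: a flat steel arm 12 mm wide, 6 mm thick, its underside 10.5 mm above the board, its free end 77 mm from the pivot; its x points from the free end to the pivot. Origin on the pivot at the arm's underside, on a round boss at x = -25.5, y = +72 mm of the bench. At its stop it lies 1.5 mm behind the round back of a block that is home; a block that is not home is in its way.
- peg (a point): Middle of the top of the keeper's thumb peg: an upright black cylinder 12 mm thick standing 30 mm out of the arm (top 46.5 mm above the board), 66 mm from the pivot.
- triangle_prism: Bystander: acrylic triangular prism, 40 mm sides, 22 mm high, on the board right of the turntable. Origin in the middle of its underside.
- lens_block: Bystander: acrylic biconvex lens block, 52 x 22 mm, 18 mm high, on the board right of the turntable. Origin in the middle of its underside.
- round_block: Bystander: plain round acrylic block without a flat, 60 mm across, 18 mm high, on the table. Origin in the middle of its underside.
- tube_rack: Bystander: dark wooden rack, 212 x 60 mm, 142 mm high, with five test tubes. Origin in the middle of its underside.
- beaker: Bystander: glass beaker, 68 mm across, 90 mm high. Origin in the middle of its underside.
- strip_pot: Bystander: white pot of test strips with a cap, 34 mm across, 85 mm high. Origin in the middle of its underside.
- calculator: Bystander: black calculator, 150 x 76 x 14 mm. Origin in the middle of its underside.
- pen: Bystander: pen, 140 mm long, 11 mm thick. Origin in the middle of its underside.
There are look-alikes about, which are no part of the job. Leave any blue or red look-alike of the block alone.

How it is judged (in metres and radians):
On the way, in this order (a step that is already met when the one before it is completed fails the run):
1. the whole flat bears on the slit bar: both ends of it within 2 mm, the slit within 10 mm of its middle, pressed on with more than 2 N (x of each of flat_a, flat_b in the frame of bar above -0.002 m and y of block in the frame of bar between -0.01 and 0.01 m and contact force between block and bar above 2 N), for 0.3 s.
2. the keeper lies across behind the block (x of each of flat_a, flat_b in the frame of bar above -0.002 m and y of block in the frame of bar between -0.01 and 0.01 m and value of joint keeper above 1.48 rad), for 0.2 s.
At the end, for the whole second after the job is handed in: The block lies flat with both ends of its flat within 2 mm of the slit bar and the slit within 10 mm of its middle, the keeper is swung across behind it (beyond 1.48 rad), both are at rest (all of step 2 and angle between block's own z axis and vertical below 0.04 rad and linear speed of block below 0.01 m/s and velocity of joint keeper between -0.05 and 0.05 rad/s); the robot touches nothing.
It fails at once if the block is lifted more than 8 mm off the turntable or tipped more than 0.15 rad (z of block in the frame of bench above 0.04 m or angle between block's own z axis and vertical above 0.15 rad).
It fails at once if the robot bears on the block with more than 30 N (contact force between any of the fingers, the arm and block above 30 N).
It fails at once if the block is rammed into the slit bar with more than 12 N (contact force between block and bar above 12 N).
It fails at once if the keeper is forced against the block with more than 20 N (contact force between keeper_arm and block above 20 N).
It fails at once if a bystander is moved by more than 20 mm (distance of any of triangle_prism, lens_block, round_block, tube_rack, beaker, strip_pot, calculator, pen from where it was at the start of the episode above 0.02 m).
It also fails if it takes over 72 s, if anything falls off the work surface, if the arm or the gripper's body presses on something with over 40 N, if the wrist force passes 120 N, or if a joint passes its speed limit or range.

ROBOT

A 6-joint arm with a two-finger parallel gripper is mounted at the origin on the work surface. World frame = base frame: x ahead of the robot, y to its left, z up, the work surface at z = 0. Lengths are in m, angles in degrees, forces in N, time in s.
With the tool pointing down it reaches from about 0.25 to 0.775 m from the base axis. Payload 4 kg.
Tool frame: the origin (TCP) lies on the mounting face of the last link; the fingertips stand 173 mm ahead of it and the grasp point (between the pads) lies 155 mm ahead of it (robot.grip_point_offset is the distance from the TCP to the grasp point, in m); x points along the fingers, y is the direction in which the jaws open and shut, and the axes are right-handed (so a half turn about x gives the same grasp; the last joint's range is limited). The gripper opens to 85 mm and grips with 20 to 120 N. Pads are 22 mm wide; open, the fingers measure 114 mm over their backs; the gripper's body (76 mm by 85 mm) begins 54 mm behind the grasp point. The pads swing forward as they close: fully open they stand 13 mm farther back than shut.
Start: joints at [62.561, 4.996, 78.535, -0, 96.463, -5.907], TCP at [0.202, 0.512, 0.405] pointing down, gripper open.
Joint ranges: [-177.83, 177.83], [-43.37, 116.18], [15.69, 146.23], [-61.86, 241.86], [9.47, 152.12], [-147.06, 147.06]. Speed limits (degrees/s): [159.86, 159.86, 180, 180, 180, 180].

INTERFACE

Orientations are given as a 3x3 rotation matrix whose columns are the frame's x, y, z axes.
In Python, from station import robot gives the robot as it stands.
- The arm moves only by the tool arm_command, never from a script. Its argument "plan" is a list of rows, each a list of 4 numbers: the shift along the tool's x, y, z in units of 250 mm (1.0 is 250 mm), then the turn about the tool's x in units of 180 degrees (1.0 is 180 degrees). A call has 1 to 12 rows; each row is the pose to reach, as a shift and turn from the pose commanded when the call began, along the tool's axes at that moment, turning the shorter way round; what a row does not reach only later rows make up. A row lasts 1/10 s, in which the tool goes at most 50 mm and 8.59 degrees, less where a joint would pass 70% of its speed; a pose out of reach is approached as far as the arm can. A call with a number of a shift or a turn outside -1 to 1 is refused whole. A call with a gripper value outside its range is refused whole. "hand" is the opening, from 0 (shut) to 1 (fully open), set as the call begins (left out, the last holds). The fingers move at their own pace and stop on an object; "newtons" is the grip in N (left out, the last holds). Time passes only in rows, so rows that repeat a pose let the fingers close. It gives the time, the measured TCP pose, the force and the opening at its end, in the units of the state.
- robot.read_state(): the state, without advancing time (a new reading comes with each control period).
- robot.snapshot(name): name is "side" or "top"; returns the picture (400x640x3 uint8, blue, green, red); there is no depth.
- robot.camera_info(name): a dict with "mtx" (3x3 intrinsics, pixels), "world_to_cam" (4x4, takes a point from world to camera coordinates). Camera axes: x right, y up, looking along -z (the intrinsics and any distortion apply to the point x, -y, -z); pixel columns grow to the right and rows downward; lengths in m; the calibration is good to about 2 mm. A picture is of the moment at which its call begins. camera_info takes no time and is no camera call.
- robot.finish_job(): hands the job in, once; it reports no verdict.
The state is a dict: "clock": time; "joints": joint angles; "qvel": joint speeds; "joint_torque": joint torques, N m; "tool_pos": TCP position; "eef_rot": TCP orientation; "wrist_force": force on the tool from outside, world axes, zero at the start; "wrist_torque": the same for the moment, N m; "gripper_width": finger opening in m.
Only numpy, scipy, OpenCV 4.12 (cv2) and the standard library are available. Lean on these libraries where they do the work, as an engineer would, in place of code of your own. Each camera call takes 0.05 s, during which the arm holds its last target.

## Working session

There is one attempt and no reset: what is moved stays moved. The work goes in short steps, Python scripts to look and compute and a tool call to move; the robot and the scene stay as the last step left them, time stands still between calls to the robot, and variables do not carry over. Pictures are saved under pics/ and viewed, and the job is handed in when it is done.

Besides the shell and the picture viewer there is one more tool, called after "Call:" as a command line: name --pt "numbers of a row" for each row, then --argument value for the rest. arm_command: Moves the arm, as the interface text tells. Its arguments: {"type":"object","properties":{"plan":{"type":"array","items":{"type":"array","items":{"type":"number","minimum":-1,"maximum":1}}},"hand":{"type":"number"},"newtons":{"type":"number"}},"required":["plan"]}

```bash
ls; mkdir -p pics; python3 - <<'E'
from station import robot
import cv2
s=robot.read_state();print(s)
for n in("side","top"):
    im=robot.snapshot(n);cv2.imwrite(f"pics/{n}0.png",im)
    c=robot.camera_info(n);print(n,c)
E
```

```text
pics
{'clock': 0.0, 'joints': array([ 6.25612503e+01,  5.04121031e+00,  7.86284564e+01, -7.92734414e-04,
        9.64626020e+01, -5.90617975e+00]), 'qvel': array([-0.05747359, -0.01621579, -0.0185908 , -0.07700355,  0.08056341,
       -0.01598771]), 'joint_torque': array([ 2.63978764e-04, -3.51854503e+01, -3.13279867e+01, -1.31816913e-05,
        1.06498628e-02,  4.88612841e-06]), 'tool_pos': array([0.20180879, 0.51151032, 0.40348576]), 'eef_rot': array([[-1.05156613e-03,  3.67030291e-01,  9.30208396e-01],
       [-2.05515788e-03,  9.30206152e-01, -3.67031729e-01],
       [-9.99997335e-01, -2.29768325e-03, -2.23868085e-04]]), 'wrist_force': array([-0.60370312,  0.61352186, -0.64407014]), 'wrist_torque': array([0.04753889, 0.02653976, 0.0799021 ]), 'gripper_width': 0.08538929737173832}
side {'mtx': array([[392.88804633,   0.        , 318.46513904],
       [  0.        , 392.88804633, 194.24342003],
       [  0.        ,   0.        ,   1.        ]]), 'world_to_cam': array([[ 0.98569161, -0.16831983,  0.00897166, -0.51734908],
       [ 0.09070768,  0.57454676,  0.81342986, -0.13996812],
       [-0.14207101, -0.80097719,  0.58159382, -1.11774212],
       [ 0.        ,  0.        ,  0.        ,  1.        ]])}
top {'mtx': array([[450.44453873,   0.        , 324.62591221],
       [  0.        , 450.44453873, 205.19660995],
       [  0.        ,   0.        ,   1.        ]]), 'world_to_cam': array([[ 0.01569449, -0.99980615,  0.01188877, -0.01210397],
       [ 0.98249809,  0.01762783,  0.18543669, -0.5345138 ],
       [-0.18561031,  0.00877036,  0.98258429, -1.52457404],
       [ 0.        ,  0.        ,  0.        ,  1.        ]])}
```

View pics/side0.png

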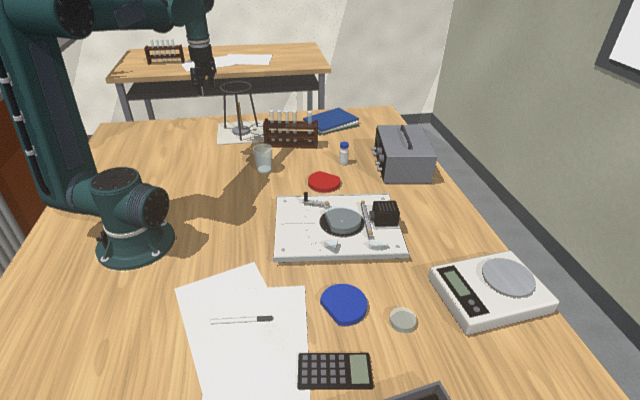

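View pics/top0.png

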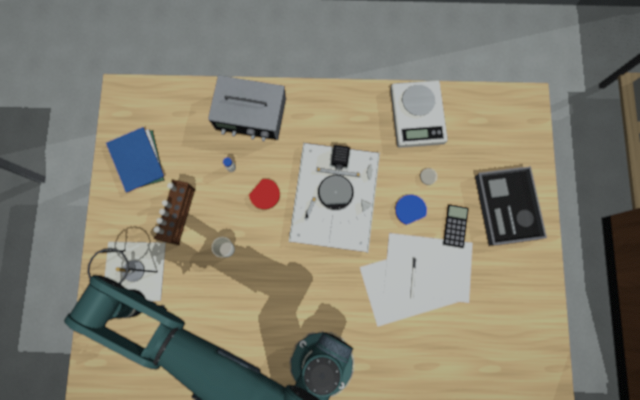

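The side view shows the board at (340,228), with the block on its turntable at (343,220), the red look-alike at (324,181) and the blue one at (345,303). The top view shows the block at (335,191), the bar at (337,171) and the keeper at (309,207). Next I'll take enlarged crops.

```bash
python3 - <<'E'
import cv2
a=cv2.imread('pics/side0.png');b=cv2.imread('pics/top0.png')
cv2.imwrite('pics/side0c.png',cv2.resize(a[180:270,265:415],None,fx=5.3,fy=5.3,interpolation=cv2.INTER_CUBIC))
cv2.imwrite('pics/top0c.png',cv2.resize(b[138:254,285:385],None,fx=5,fy=5,interpolation=cv2.INTER_CUBIC))
E
```

```text
(no output)
```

View pics/side0c.png

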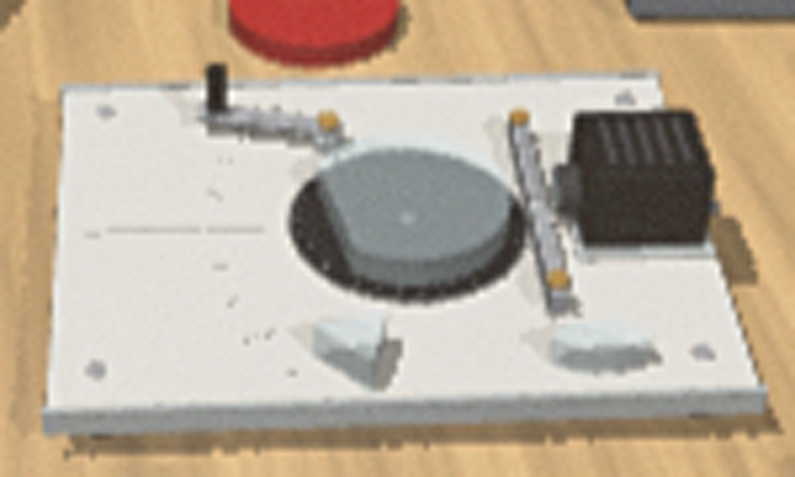

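View pics/top0c.png

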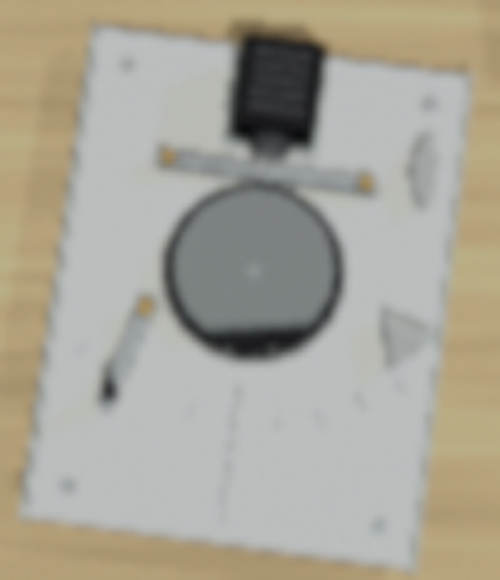

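```bash
cat > h.py <<'E'
import numpy as np,cv2
from scipy.optimize import least_squares
from station import robot
C={n:robot.camera_info(n) for n in("side","top")}
def proj(n,P):
    c=C[n];P=np.atleast_2d(P);q=P@c["world_to_cam"][:3,:3].T+c["world_to_cam"][:3,3]
    q=q*[1,-1,-1];u=q@c["mtx"].T;return u[:,:2]/u[:,2:]
def b2w(b,P):  # b=x,y,yaw,z(bench origin)
    P=np.atleast_2d(P).astype(float);c,s=np.cos(b[2]),np.sin(b[2])
    return np.c_[b[0]+c*P[:,0]-s*P[:,1],b[1]+s*P[:,0]+c*P[:,1],b[3]+P[:,2]]
def cr(n,p):
    p=np.array(p,float)
    return p/5.3+[265,180]-.4 if n=="side" else p/5+[285,138]-.4
E
cat > fit.py <<'E'
from h import *
co=np.array([[.18,.135,.028],[.18,-.135,.028],[-.18,-.135,.028],[-.18,.135,.028]])
t=cr("top",[(93,25),(470,72),(413,568),(22,517)]); s=cr("side",[(657,73),(762,392),(47,410),(64,88)])
def f(b,off=True):
    P=b2w(b,co);return np.r_[(proj("top",P)-t).ravel()*1.15,(proj("side",P)-s).ravel()]
r=least_squares(f,[.55,0,0,.02]);print(r.x,np.degrees(r.x[2]),np.round(r.fun,1))
b=r.x
np.save('b.npy',b)
import numpy as np
def tri(ps,pt):
    g=lambda X:np.r_[(proj("top",X)-cr("top",pt)).ravel(),(proj("side",X)-cr("side",ps)).ravel()]
    q=least_squares(g,[.5,0,.05]);return q.x,q.fun
for nm,ps,pt in[("blockdot",(408,218),(255,270)),("pegtop",(216,67),(107,372)),("pivotcap",(328,120),(146,306)),("barL",(518,117),(167,156)),("barR",(558,278),(366,182))]:
    X,e=tri(ps,pt);c,s_=np.cos(b[2]),np.sin(b[2]);d=X-[b[0],b[1],b[3]]
    print(nm,X.round(4),np.round([c*d[0]+s_*d[1],-s_*d[0]+c*d[1],d[2]],4),e.round(2))
E
python3 fit.py
```

```text
[ 0.57246042 -0.03820775 -0.11538825  0.00705987] -6.6112598456475125 [ 0.9  0.  -0.7  0.3 -0.6 -0.1  0.6 -0.2  0.1  0.5  0.4 -0.9 -0.3 -0.
 -0.2  0.3]
blockdot [ 0.5858 -0.0412  0.0411] [ 0.0136 -0.0015  0.034 ] [-0.    0.04  0.03 -0.01]
pegtop [0.4984 0.0604 0.0824] [-0.085   0.0894  0.0753] [-0.06  1.57  1.36 -0.3 ]
pivotcap [0.5553 0.0351 0.0556] [-0.0255  0.0708  0.0485] [-0.01  0.1   0.08 -0.02]
barL [0.6642 0.0225 0.0543] [0.0841 0.0708 0.0473] [-0.01  0.08  0.07 -0.02]
barR [ 0.6479 -0.1185  0.0554] [ 0.0841 -0.0711  0.0484] [-0.  0.  0. -0.]
```

```bash
cat >> h.py <<'E'
def ray(n,px,z):
    c=C[n];R=c["world_to_cam"][:3,:3];t=c["world_to_cam"][:3,3]
    d=np.linalg.inv(c["mtx"])@np.r_[px,1]*[1,-1,-1]
    o=-R.T@t;d=R.T@d;return o+d*(z-o[2])/d[2]
def w2b(b,X):
    c,s=np.cos(b[2]),np.sin(b[2]);d=X-np.array([b[0],b[1],b[3]]);return np.array([c*d[0]+s*d[1],-s*d[0]+c*d[1],d[2]])
def draw(n,b,blk,kp,img,x0,y0,x1,y1,f,out):
    im=cv2.resize(img[y0:y1,x0:x1],None,fx=f,fy=f,interpolation=cv2.INTER_CUBIC)
    def pl(P,col,closed=True):
        p=(proj(n,P)-[x0,y0]+.5)*f-.5;cv2.polylines(im,[np.round(p*8).astype(int)],closed,col,1,cv2.LINE_AA,3)
    pl(b2w(b,[[.18,.135,.028],[.18,-.135,.028],[-.18,-.135,.028],[-.18,.135,.028]]),(0,0,255))
    pl(b2w(b,[[.08,.08,.044],[.09,.08,.044],[.09,-.08,.044],[.08,-.08,.044]]),(0,0,255))
    a=np.linspace(0,2*np.pi,60);pl(b2w(b,np.c_[.014+.064*np.cos(a),.064*np.sin(a),0*a+.032]),(0,255,255))
    h=np.arccos(42/56);a=np.linspace(h,2*np.pi-h,60)+blk[2]
    for z in(.032,.050):pl(b2w(b,np.c_[blk[0]+.056*np.cos(a),blk[1]+.056*np.sin(a),0*a+z]),(0,255,0))
    d=np.array([-np.cos(kp),-np.sin(kp)]);m=np.array([-d[1],d[0]])*.006;p=np.array([-.0255,.072])
    pl(b2w(b,[[*(p+m),.0445],[*(p+m+.077*d),.0445],[*(p-m+.077*d),.0445],[*(p-m),.0445]]),(255,0,0))
    q=p+.066*d;pl(b2w(b,[[*q,.0445],[*q,.0745]]),(255,0,255))
    cv2.imwrite(out,im)
E
cat > d0.py <<'E'
from h import *
b=np.load('b.npy')
for n,ps in(("top",[(203,333),(312,325)]),("side",[(320,180),(355,250)])):
    P=np.array([w2b(b,ray(n,cr(n,p),b[3]+.05)) for p in ps]);d=P[1]-P[0]
    print(n,P.round(4),"len",np.hypot(*d[:2]),"normal",np.degrees(np.arctan2(d[1],d[0]))-90, (P[0]+P[1])/2)
E
python3 d0.py
```

```text
top [[-0.0392  0.0289  0.05  ]
 [-0.0234 -0.0457  0.05  ]] len 0.07622401722334657 normal -168.0872091770184 [-0.03129294 -0.00839898  0.05      ]
side [[-0.0342  0.0139  0.05  ]
 [-0.0197 -0.046   0.05  ]] len 0.06169751050004678 normal -166.4634774185002 [-0.0269673  -0.01605309  0.05      ]
```

```bash
cat > d1.py <<'E'
from h import *
import sys
b=np.load('b.npy');blk=[float(x) for x in sys.argv[1:3]]+[np.radians(float(sys.argv[3]))];kp=float(sys.argv[4]);t=sys.argv[5]
draw("top",b,blk,kp,cv2.imread('pics/top%s.png'%t[0]),285,138,385,254,5,'pics/dt%s.png'%t)
draw("side",b,blk,kp,cv2.imread('pics/side%s.png'%t[0]),265,180,415,270,5.3,'pics/ds%s.png'%t)
E
python3 d1.py .010 0 -167.5 -.28 0a
```

```text
(no output)
```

View pics/dt0a.png

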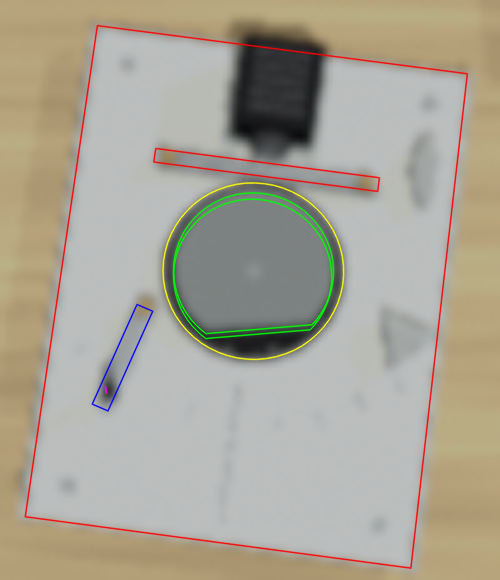

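View pics/ds0a.png

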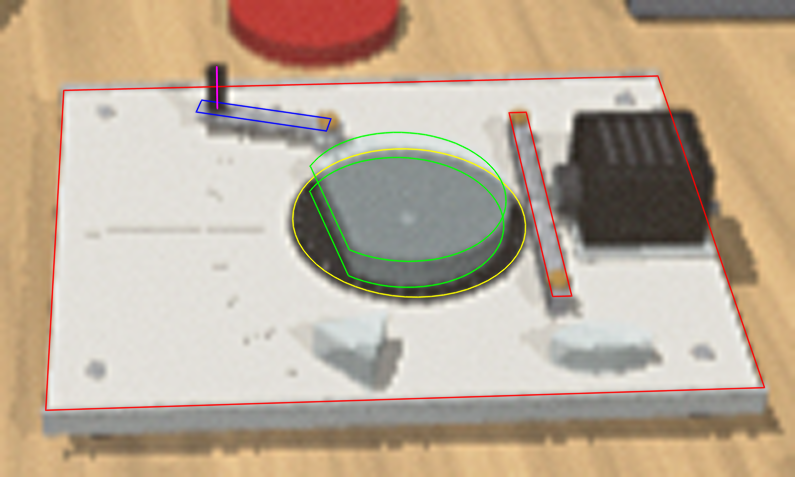

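Candidates for the block:
- Clear/grey disc on the turntable: top (335,191), side (343,220). It has a flat and lies on the black disc, so I choose this one, and the crop confirms it.
- Red look-alike: top (265,194).
- Blue look-alike: top (411,209).
- Small round block: top (428,176).

In the bench frame the flat looks to about −168°. The keeper is at about −0.28 rad.

My plan is to press lightly on the block with two fingertips straddling the spindle and turn the wrist by +168°. I'll then push the block home with the open jaws as a V on its back.

```bash
cat >> h.py <<'E'
def plan(x,y,z,yaw,s=None):
    "target TCP pos, tool-y yaw deg -> units"
    s=s or robot.read_state();R=s["eef_rot"];d=R.T@(np.array([x,y,z])-s["tool_pos"])
    cy=np.degrees(np.arctan2(R[1,1],R[0,1]));t=-((yaw-cy+180)%360-180)
    print("now",s["tool_pos"].round(4),"yaw",round(cy,2),"j6",s["joints"][5].round(1),"-> shift/250mm",(d/.25).round(4),"turn/180",round(t/180,4),"F",s["wrist_force"].round(2),"t",round(s["clock"],2))
E
python3 -c "
from h import *
plan(.586,-.0405,.27,-84.6)"
```

```text
now [0.2018 0.5115 0.4036] yaw 68.47 j6 -5.9 -> shift/250mm [ 0.5371 -1.4889  2.24  ] turn/180 0.8504 F [ 0.52 -0.76 -0.45] t 0.1
```

Call:
arm_command --pt "0 -0.65 0.97 0.4" --pt "0 -0.65 0.97 0.4" --pt "0 -0.65 0.97 0.4" --pt "0 -0.65 0.97 0.4" --pt "0 -0.65 0.97 0.4" --pt "0 -0.65 0.97 0.4" --pt "0 -0.65 0.97 0.4" --pt "0 -0.65 0.97 0.4" --pt "0 -0.65 0.97 0.4" --pt "0 -0.65 0.97 0.4" --hand 0.6

```text
clock: 1.1
tool_pos: [0.3678, 0.2712, 0.4042]
eef_rot: [[-0.001, 0.998, -0.062], [-0.0, -0.062, -0.998], [-1.0, -0.001, 0.0]]
wrist_force: [0.3, 0.1, -0.6]
gripper_width: 0.051
```

```bash
python3 -c "
from h import *
plan(.586,-.0405,.27,-84.6)"
```

```text
now [0.3678 0.2712 0.4042] yaw -3.55 j6 32.8 -> shift/250mm [0.5364 0.9487 1.19  ] turn/180 0.4503 F [ 0.26  0.09 -0.57] t 1.1
```

Call:
arm_command --pt "0.1 0.95 0.99 0.45" --pt "0.1 0.95 0.99 0.45" --pt "0.1 0.95 0.99 0.45" --pt "0.1 0.95 0.99 0.45" --pt "0.1 0.95 0.99 0.45" --pt "0.1 0.95 0.99 0.45" --pt "0.1 0.95 0.99 0.45" --pt "0.1 0.95 0.99 0.45" --pt "0.1 0.95 0.99 0.45" --pt "0.1 0.95 0.99 0.45" --pt "0.1 0.95 0.99 0.45" --pt "0.1 0.95 0.99 0.45"

```text
clock: 2.3
tool_pos: [0.5896, 0.01, 0.3794]
eef_rot: [[-0.001, 0.098, -0.995], [0.0, -0.995, -0.098], [-1.0, -0.0, 0.001]]
wrist_force: [-0.6, -0.9, 0.3]
gripper_width: 0.0513
```

```bash
python3 -c "
from h import *
plan(.586,-.0405,.25,-84.6)"
```

```text
now [0.5896 0.01   0.3794] yaw -84.39 j6 79.9 -> shift/250mm [0.5175 0.1997 0.0337] turn/180 0.0012 F [-0.55 -0.9   0.31] t 2.3
```

Call:
arm_command --pt "0.1 0.2 0.034 0" --pt "0.51 0.2 0.034 0" --pt "0.51 0.2 0.034 0" --pt "0.51 0.2 0.034 0" --pt "0.51 0.2 0.034 0" --pt "0.51 0.2 0.034 0"

```text
clock: 2.9
tool_pos: [0.5871, -0.0406, 0.2555]
eef_rot: [[0.005, 0.096, -0.995], [-0.001, -0.995, -0.096], [-1.0, 0.001, -0.005]]
wrist_force: [1.5, -0.9, 0.2]
gripper_width: 0.051
```

```bash
python3 -c "
from h import *
plan(.586,-.0405,.235,-84.6)
im=robot.snapshot('side');cv2.imwrite('pics/s1.png',cv2.resize(im[120:280,255:425],None,fx=4,fy=4,interpolation=cv2.INTER_CUBIC))"
```

```text
now [ 0.5871 -0.0406  0.2555] yaw -84.47 j6 75.0 -> shift/250mm [ 0.0819 -0.0007  0.0049] turn/180 0.0007 F [ 1.46 -0.95  0.24] t 2.9
```

View pics/s1.png

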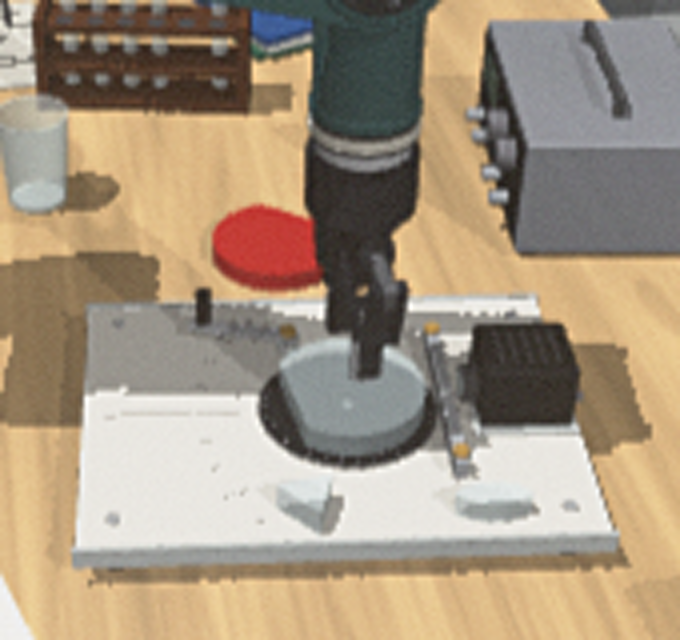

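The jaws hang above the block at crop (365,370), with the spindle mark at (347,403). I'll lower them slowly until they touch.

Call:
arm_command --pt "0.02 0 0.004 0" --pt "0.02 0 0.004 0" --pt "0.02 0 0.004 0"

```text
clock: 3.25
tool_pos: [0.5851, -0.0408, 0.2481]
eef_rot: [[0.001, 0.096, -0.995], [-0.0, -0.995, -0.096], [-1.0, 0.0, -0.001]]
wrist_force: [-0.3, -0.5, -0.4]
gripper_width: 0.051
```

Call:
arm_command --pt "0.01 0 0 0" --pt "0.02 0 0 0" --pt "0.02 0 0 0"

```text
clock: 3.55
tool_pos: [0.5847, -0.0408, 0.2415]
eef_rot: [[-0.001, 0.095, -0.995], [0.0, -0.995, -0.095], [-1.0, -0.0, 0.001]]
wrist_force: [0.6, 0.5, 0.3]
gripper_width: 0.0511
```

Call:
arm_command --pt "0.004 0 0 0" --pt "0.008 0 0 0" --pt "0.008 0 0 0"

```text
clock: 3.85
tool_pos: [0.5849, -0.0409, 0.24]
eef_rot: [[-0.0, 0.095, -0.995], [0.0, -0.995, -0.095], [-1.0, -0.0, 0.0]]
wrist_force: [-0.1, -0.2, 0.0]
gripper_width: 0.0513
```

Call:
arm_command --pt "0.004 0 0 0" --pt "0.008 0 0 0" --pt "0.008 0 0 0"

```text
clock: 4.15
tool_pos: [0.5849, -0.0408, 0.238]
eef_rot: [[-0.0, 0.095, -0.995], [0.0, -0.995, -0.095], [-1.0, -0.0, 0.0]]
wrist_force: [0.6, -0.3, -0.6]
gripper_width: 0.0511
```

Call:
arm_command --pt "0.008 0 0 0" --pt "0.016 0 0 0" --pt "0.016 0 0 0"

```text
clock: 4.45
tool_pos: [0.5848, -0.0408, 0.2337]
eef_rot: [[-0.001, 0.095, -0.995], [0.0, -0.995, -0.095], [-1.0, -0.0, 0.001]]
wrist_force: [-0.4, 0.7, 0.5]
gripper_width: 0.0513
```

Call:
arm_command --pt "0.004 0 0 0" --pt "0.008 0 0 0" --pt "0.008 0 0 0"

```text
clock: 4.75
tool_pos: [0.5849, -0.0409, 0.232]
eef_rot: [[-0.0, 0.095, -0.995], [0.0, -0.995, -0.095], [-1.0, -0.0, 0.0]]
wrist_force: [-0.8, 0.5, -0.9]
gripper_width: 0.051
```

Call:
arm_command --pt "0.004 0 0 0" --pt "0.008 0 0 0" --pt "0.008 0 0 0"

```text
clock: 5.05
tool_pos: [0.5849, -0.0409, 0.23]
eef_rot: [[-0.0, 0.095, -0.995], [0.0, -0.995, -0.095], [-1.0, -0.0, 0.0]]
wrist_force: [0.3, -0.0, 0.3]
gripper_width: 0.0512
```

Call:
arm_command --pt "0.004 0 0 0" --pt "0.008 0 0 0" --pt "0.008 0 0 0"

```text
clock: 5.35
tool_pos: [0.5848, -0.0409, 0.228]
eef_rot: [[-0.0, 0.095, -0.995], [0.0, -0.995, -0.095], [-1.0, -0.0, 0.0]]
wrist_force: [-0.7, 0.4, 0.7]
gripper_width: 0.0512
```

Next, 1 mm steps.

Call:
arm_command --pt "0.004 0 0 0" --pt "0.004 0 0 0"

```text
clock: 5.55
tool_pos: [0.5849, -0.0409, 0.2271]
eef_rot: [[-0.0, 0.095, -0.995], [0.0, -0.995, -0.095], [-1.0, -0.0, 0.0]]
wrist_force: [0.6, -0.3, 0.1]
gripper_width: 0.0515
```

Call:
arm_command --pt "0.004 0 0 0" --pt "0.004 0 0 0"

```text
clock: 5.75
tool_pos: [0.5849, -0.0409, 0.2261]
eef_rot: [[-0.0, 0.095, -0.995], [0.0, -0.995, -0.095], [-1.0, -0.0, 0.0]]
wrist_force: [-0.1, -0.1, -0.2]
gripper_width: 0.0513
```

Call:
arm_command --pt "0.003 0 0 0" --pt "0.003 0 0 0"

```text
clock: 5.95
tool_pos: [0.585, -0.0409, 0.2256]
eef_rot: [[0.0, 0.095, -0.995], [0.0, -0.995, -0.095], [-1.0, 0.0, -0.0]]
wrist_force: [0.4, 1.5, 0.7]
gripper_width: 0.0512
```

Call:
arm_command --pt "0.002 0 0 0" --pt "0.002 0 0 0"

```text
clock: 6.15
tool_pos: [0.585, -0.0409, 0.2256]
eef_rot: [[0.0, 0.095, -0.995], [-0.0, -0.995, -0.095], [-1.0, 0.0, -0.0]]
wrist_force: [-2.3, 0.1, 4.0]
gripper_width: 0.0511
```

Call:
arm_command --pt "0 0 0 -0.01" --pt "0 0 0 -0.03" --pt "0 0 0 -0.06" --pt "0 0 0 -0.1" --pt "0 0 0 -0.14" --pt "0 0 0 -0.18" --pt "0 0 0 -0.22" --pt "0 0 0 -0.26" --pt "0 0 0 -0.29" --pt "0 0 0 -0.3" --pt "0 0 0 -0.3"

```text
clock: 7.25
tool_pos: [0.5855, -0.041, 0.2256]
eef_rot: [[0.003, 0.861, -0.508], [-0.0, -0.508, -0.861], [-1.0, 0.003, -0.001]]
wrist_force: [1.7, -0.7, 3.0]
gripper_width: 0.0512
```

```bash
python3 -c "
from h import *
plan(.586,-.0405,.2256,83.4)
im=robot.snapshot('side');cv2.imwrite('pics/s2.png',cv2.resize(im[180:270,265:415],None,fx=5.3,fy=5.3,interpolation=cv2.INTER_CUBIC))"
```

```text
now [ 0.5855 -0.041   0.2256] yaw -30.54 j6 21.0 -> shift/250mm [ 0.0002  0.0007 -0.0026] turn/180 -0.633 F [ 1.66 -0.66  2.99] t 7.25
```

View pics/s2.png

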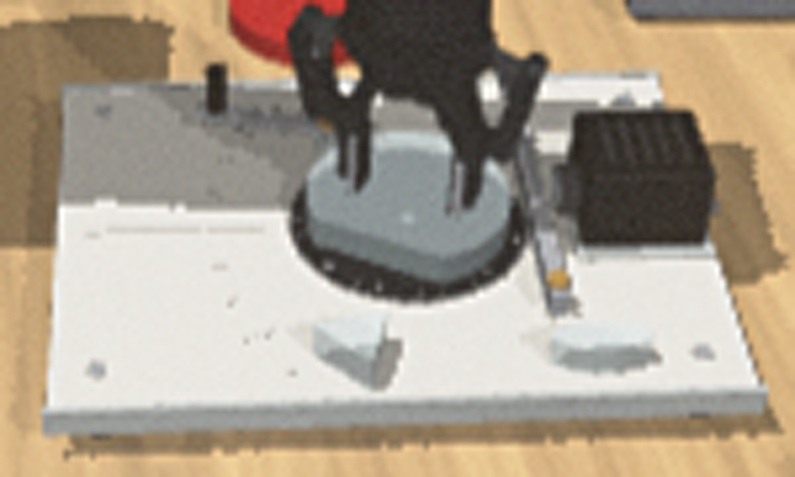

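The block turns with the wrist. Its flat now runs from crop (310,235) to (440,280). I'll continue.

Call:
arm_command --pt "0 0 0 -0.01" --pt "0 0 0 -0.03" --pt "0 0 0 -0.06" --pt "0 0 0 -0.1" --pt "0 0 0 -0.14" --pt "0 0 0 -0.18" --pt "0 0 0 -0.22" --pt "0 0 0 -0.26" --pt "0 0 0 -0.29" --pt "0 0 0 -0.31" --pt "0 0 0 -0.32" --pt "0 0 0 -0.32"

```text
clock: 8.5
tool_pos: [0.5853, -0.0406, 0.2256]
eef_rot: [[0.002, 0.891, 0.455], [0.001, 0.455, -0.891], [-1.0, 0.002, 0.0]]
wrist_force: [1.8, 1.8, 3.6]
gripper_width: 0.0512
```

Call:
arm_command --pt "0 0 0 -0.01" --pt "0 0 0 -0.03" --pt "0 0 0 -0.06" --pt "0 0 0 -0.1" --pt "0 0 0 -0.14" --pt "0 0 0 -0.18" --pt "0 0 0 -0.22" --pt "0 0 0 -0.26" --pt "0 0 0 -0.29" --pt "0 0 0 -0.31" --pt "0 0 0 -0.313" --pt "0 0 0 -0.313"

```text
clock: 9.7
tool_pos: [0.5854, -0.041, 0.2256]
eef_rot: [[0.002, 0.116, 0.993], [-0.0, 0.993, -0.116], [-1.0, -0.0, 0.002]]
wrist_force: [3.4, -0.1, 4.1]
gripper_width: 0.0511
```

```bash
python3 -c "
from h import *
plan(.586,-.0405,.2256,83.4)
im=robot.snapshot('side');cv2.imwrite('pics/side3.png',im)
im=robot.snapshot('top');cv2.imwrite('pics/top3.png',im)"
python3 d1.py .018 0 0 -.28 3a
```

```text
now [ 0.5854 -0.041   0.2256] yaw 83.31 j6 -92.9 -> shift/250mm [-0.      0.0024  0.0023] turn/180 -0.0005 F [ 3.38 -0.15  4.07] t 9.7
```

View pics/ds3a.png

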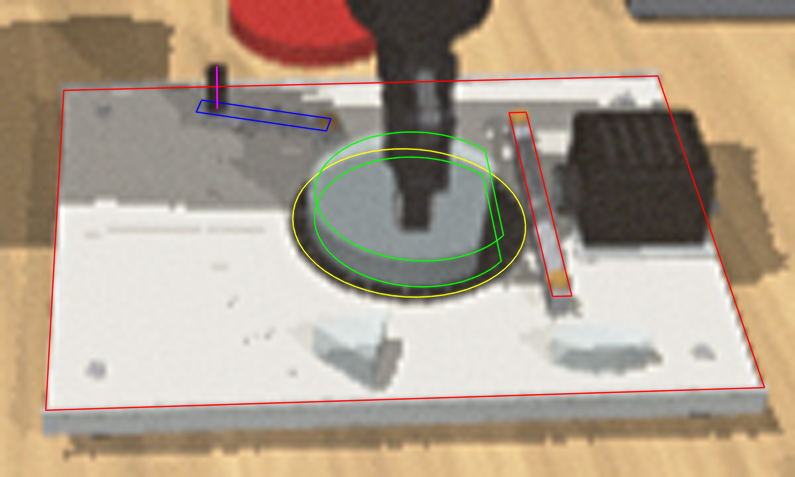

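View pics/dt3a.png

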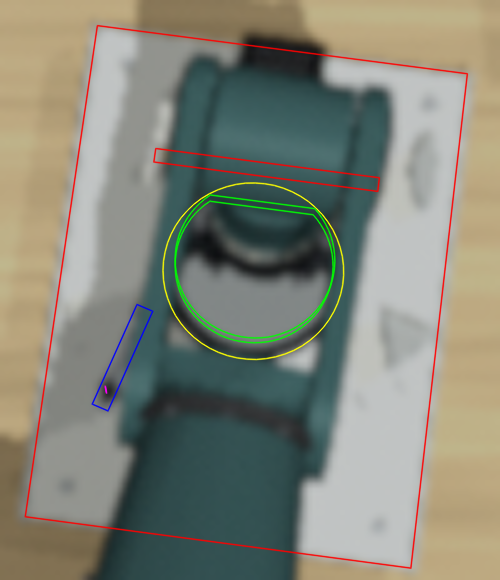

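```bash
python3 - <<'E'
from h import *
im=cv2.imread('pics/side3.png')
cv2.imwrite('pics/s3z.png',cv2.resize(im[200:242,318:372],None,fx=14,fy=14,interpolation=cv2.INTER_CUBIC))
E
```

```text
(no output)
```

View pics/s3z.png

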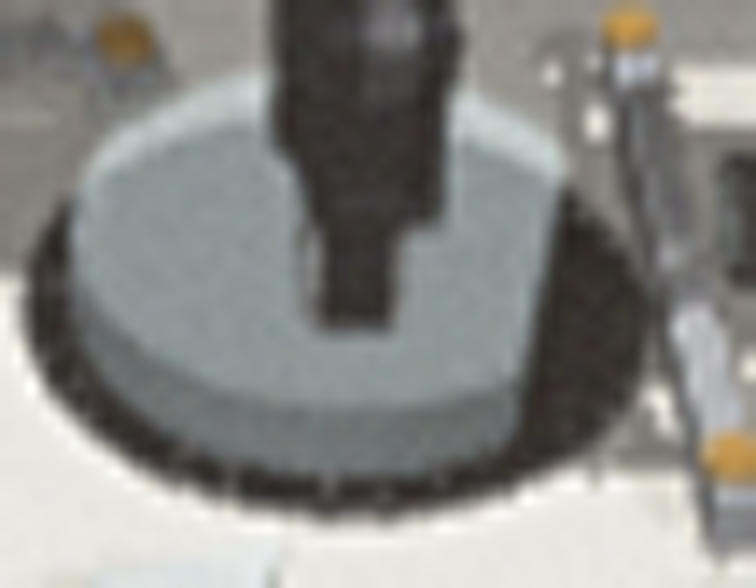

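```bash
python3 - <<'E'
from h import *
b=np.load('b.npy')
z=lambda p:np.array(p)/14+[318,200]-.46
P=np.array([w2b(b,ray("side",z(p),b[3]+.05)) for p in[(567,165),(525,385)]]);d=P[0]-P[1]
a=np.degrees(np.arctan2(d[1],d[0]))-90;n=np.array([np.cos(np.radians(a)),np.sin(np.radians(a))])
print(P.round(4),np.hypot(*d[:2]),a,P[:,:2].mean(0)-.042*n)
E
```

```text
[[ 0.0637  0.0204  0.05  ]
 [ 0.0456 -0.05    0.05  ]] 0.07267557840686525 -14.365530762686276 [ 0.0139576  -0.00440978]
```

The flat now looks to −14° in the bench frame, because the fingertips slipped a little. I'll turn it about 14° more.

Call:
arm_command --pt "0 0 0 -0.01" --pt "0 0 0 -0.03" --pt "0 0 0 -0.05" --pt "0 0 0 -0.07" --pt "0 0 0 -0.08" --pt "0 0 0 -0.082" --pt "0 0 0 -0.082"

```text
clock: 10.5
tool_pos: [0.5852, -0.0412, 0.2255]
eef_rot: [[0.001, -0.141, 0.99], [-0.001, 0.99, 0.141], [-1.0, -0.001, 0.001]]
wrist_force: [2.2, -1.3, 5.1]
gripper_width: 0.0511
```

```bash
python3 -c "
from h import *
plan(.586,-.0405,.2256,83.4)
im=robot.snapshot('side');cv2.imwrite('pics/side4.png',im)
cv2.imwrite('pics/s4z.png',cv2.resize(im[200:242,318:372],None,fx=14,fy=14,interpolation=cv2.INTER_CUBIC))
"
```

```text
now [ 0.5852 -0.0412  0.2255] yaw 98.11 j6 -107.7 -> shift/250mm [-0.0002  0.0023  0.0036] turn/180 0.0817 F [ 2.18 -1.33  5.14] t 10.5
```

View pics/s4z.png

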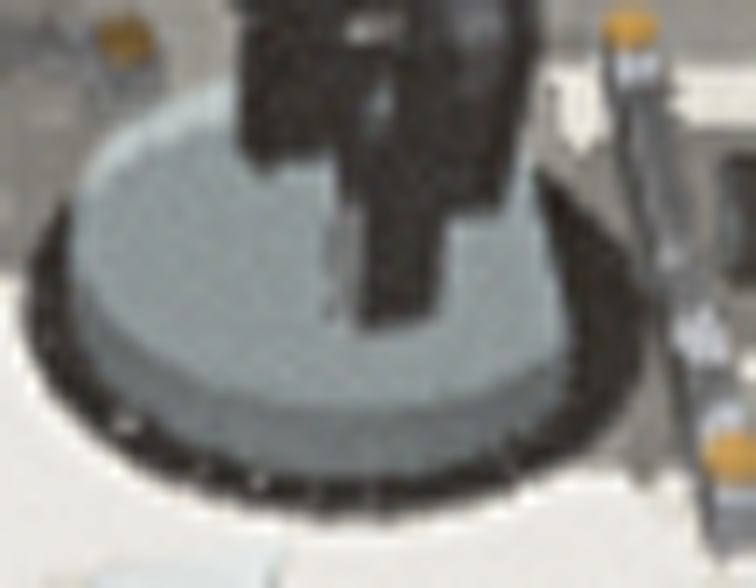

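```bash
cat > fl.py <<'E'
from h import *
import sys
b=np.load('b.npy')
z=lambda p:np.array(p)/14+[318,200]-.46
v=[float(x) for x in sys.argv[1:5]]
P=np.array([w2b(b,ray("side",z(p),b[3]+.05)) for p in[v[:2],v[2:]]]);d=P[0]-P[1]
a=np.degrees(np.arctan2(d[1],d[0]))-90;n=np.array([np.cos(np.radians(a)),np.sin(np.radians(a))])
print(P.round(4),np.hypot(*d[:2]),a)
# bar face top edge and nominal flat pix
print((proj("side",b2w(b,[[.08,.08,.044],[.08,-.08,.044]]))-[318,200]+.46)*14)
E
python3 fl.py 535 170 570 335; python3 fl.py 532 170 571 335
```

```text
[[ 0.0567  0.019   0.05  ]
 [ 0.0567 -0.035   0.05  ]] 0.053931930268107144 0.008051509095039933
[[602.29761378  17.1694583 ]
 [717.2081463  502.76108798]]
[[ 0.0561  0.019   0.05  ]
 [ 0.0569 -0.035   0.05  ]] 0.05397377716467116 0.8905838051134083
[[602.29761378  17.1694583 ]
 [717.2081463  502.76108798]]
```

```bash
python3 - <<'E'
from h import *
b=np.load('b.npy')
for p in[(380,305),(430,335),(385,368)]: print(w2b(b,ray("top",cr("top",p),b[3]+.05)).round(3))
for p in [(-.06,0),(-.05,0),(-.0328,0)]:
    w=b2w(b,[[*p,0]])[0]; print(p,w)
w=b2w(b,[[-.055,0,0]])[0]
plan(w[0],w[1],.27,83.4)
E
```

```text
[-0.003 -0.091  0.05 ]
[-0.02  -0.128  0.05 ]
[-0.047 -0.1    0.05 ]
(-0.06, 0) [ 0.51285941 -0.0312998   0.00705987]
(-0.05, 0) [ 0.52279291 -0.03245113  0.00705987]
(-0.0328, 0) [ 0.53987854 -0.0344314   0.00705987]
now [ 0.5852 -0.0412  0.2255] yaw 98.1 j6 -107.6 -> shift/250mm [-0.1782  0.0748 -0.2612] turn/180 0.0816 F [ 2.79 -2.05  5.54] t 10.55
```

Call:
arm_command --pt "-0.04 0 0 0" --pt "-0.16 0 0 0" --pt "-0.18 0 0 0" --pt "-0.18 0 0 0"

```text
clock: 10.95
tool_pos: [0.5849, -0.0407, 0.2706]
eef_rot: [[0.001, -0.142, 0.99], [0.0, 0.99, 0.142], [-1.0, -0.0, 0.001]]
wrist_force: [-0.3, -0.7, -0.7]
gripper_width: 0.0513
```

Call:
arm_command --pt "0 0.075 -0.262 0.08" --pt "0 0.075 -0.262 0.08" --pt "0 0.075 -0.262 0.08" --pt "0 0.075 -0.262 0.08" --pt "0 0.075 -0.262 0.08" --hand 1.0

```text
clock: 11.45
tool_pos: [0.5181, -0.0317, 0.2698]
eef_rot: [[0.0, 0.108, 0.994], [0.0, 0.994, -0.108], [-1.0, 0.0, 0.0]]
wrist_force: [0.0, -0.2, 0.1]
gripper_width: 0.0857
```

```bash
python3 -c "
from h import *
b=np.load('b.npy')
w=b2w(b,[[-.055,0,0]])[0]
plan(w[0],w[1],.22,83.4)
im=robot.snapshot('side');cv2.imwrite('pics/side5.png',im)
cv2.imwrite('pics/s5z.png',cv2.resize(im[200:242,318:372],None,fx=14,fy=14,interpolation=cv2.INTER_CUBIC))
im=robot.snapshot('top');cv2.imwrite('pics/top5.png',im)
"; python3 d1.py .0147 0 0 -.28 5a
```

```text
now [ 0.5181 -0.0317  0.2698] yaw 83.83 j6 -93.6 -> shift/250mm [ 0.1992 -0.0006 -0.0012] turn/180 0.0024 F [ 0.02 -0.17  0.11] t 11.45
```

View pics/ds5a.png

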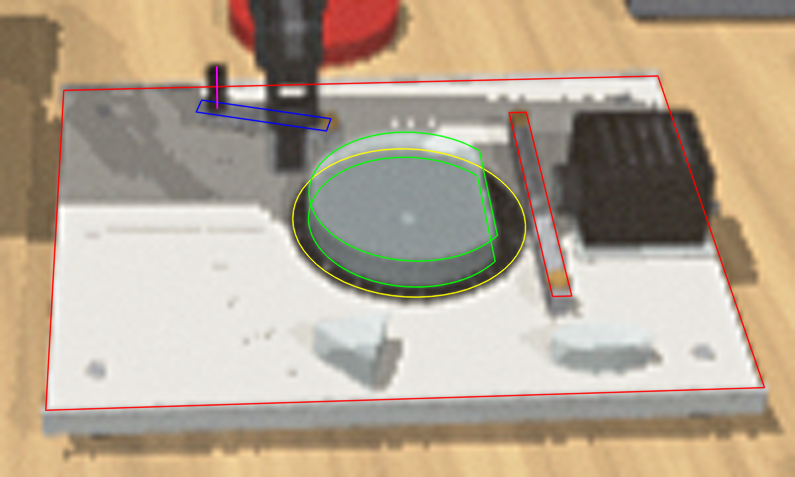

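View pics/s5z.png

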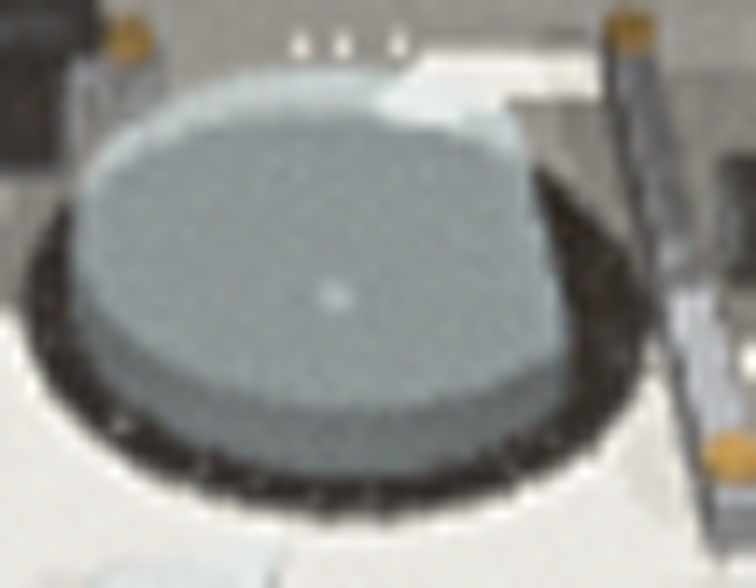

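View pics/dt5a.png

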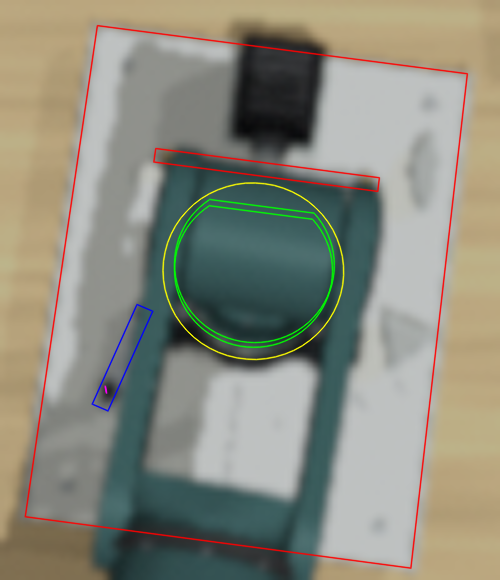

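```bash
python3 fl.py 522 130 572 345;python3 fl.py 519 115 570 340; python3 - <<'E'
from h import *
im=cv2.imread('pics/side5.png')
im=cv2.resize(im[130:270,255:425],None,fx=4.4,fy=4.4,interpolation=cv2.INTER_CUBIC);cv2.imwrite('pics/s5w.png',im)
E
```

```text
[[ 0.0558  0.0327  0.05  ]
 [ 0.0567 -0.0381  0.05  ]] 0.07083641991648916 0.762016218810615
[[602.29761378  17.1694583 ]
 [717.2081463  502.76108798]]
[[ 0.0558  0.0379  0.05  ]
 [ 0.0565 -0.0365  0.05  ]] 0.07447129961411161 0.552392039690389
[[602.29761378  17.1694583 ]
 [717.2081463  502.76108798]]
```

View pics/s5w.png

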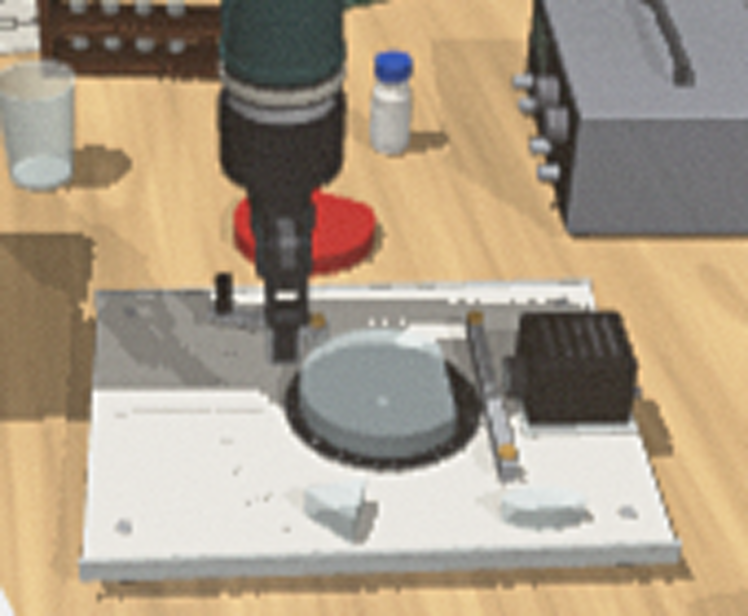

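The flat now faces the bar to within about 0.6°, and the block sits on the spindle. I'll lower the open jaws behind it.

Call:
arm_command --pt "0.1 0 0 0.0024" --pt "0.2 0 0 0.0024" --pt "0.21 0 0 0.0024" --pt "0.21 0 0 0.0024"

```text
clock: 11.95
tool_pos: [0.5176, -0.0317, 0.2169]
eef_rot: [[-0.002, 0.116, 0.993], [0.0, 0.993, -0.116], [-1.0, 0.0, -0.002]]
wrist_force: [0.1, 0.1, 0.3]
gripper_width: 0.0853
```

```bash
python3 -c "
from h import *
b=np.load('b.npy')
w=b2w(b,[[-.055,0,0]])[0]
plan(w[0],w[1],.207,83.4)
im=robot.snapshot('side');cv2.imwrite('pics/side6.png',im)
cv2.imwrite('pics/s6z.png',cv2.resize(im[180:250,290:365],None,fx=8,fy=8,interpolation=cv2.INTER_CUBIC))
"
```

```text
now [ 0.5176 -0.0317  0.2169] yaw 83.35 j6 -93.1 -> shift/250mm [ 0.0397 -0.0007  0.0011] turn/180 -0.0003 F [0.13 0.11 0.3 ] t 11.95
```

View pics/s6z.png

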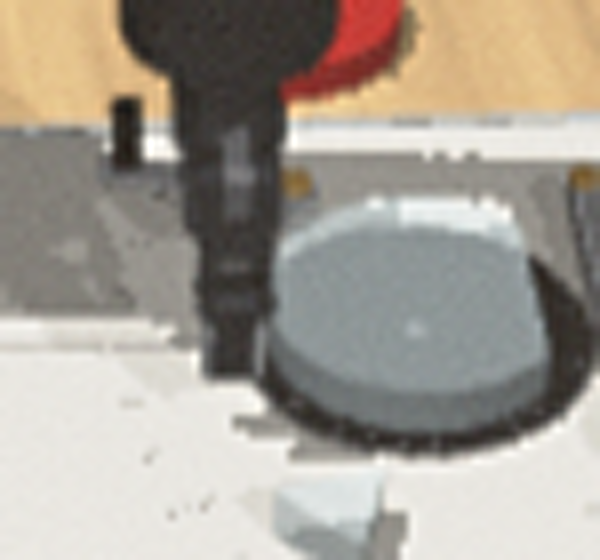

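```bash
python3 -c "
from h import *
b=np.load('b.npy')
for z in(.04,.045,.05,.055):
  print(z,((proj('side',b2w(b,[[-.066,-.057,z],[-.044,-.057,z],[-.044,-.0425,z]]))-[290,180]+.46)*8).round(0).tolist())
"
```

```text
0.04 [[205.0, 424.0], [269.0, 422.0], [266.0, 395.0]]
0.045 [[205.0, 413.0], [269.0, 411.0], [266.0, 384.0]]
0.05 [[205.0, 402.0], [269.0, 400.0], [266.0, 373.0]]
0.055 [[205.0, 391.0], [269.0, 389.0], [267.0, 362.0]]
```

Call:
arm_command --pt "0.016 0 0 0" --pt "0.03 0 0 0" --pt "0.04 0 0 0" --pt "0.04 0 0 0"

```text
clock: 12.4
tool_pos: [0.5173, -0.0316, 0.2073]
eef_rot: [[-0.0, 0.116, 0.993], [0.0, 0.993, -0.116], [-1.0, 0.0, -0.0]]
wrist_force: [0.4, 0.3, -0.3]
gripper_width: 0.0855
```

```bash
python3 -c "
from h import *
b=np.load('b.npy')
w=b2w(b,[[-.0328,0,0]])[0]
plan(w[0],w[1],.207,83.4)
im=robot.snapshot('side');cv2.imwrite('pics/side6.png',im)
cv2.imwrite('pics/s6b.png',cv2.resize(im[180:250,290:365],None,fx=8,fy=8,interpolation=cv2.INTER_CUBIC))
"
```

```text
now [ 0.5173 -0.0316  0.2073] yaw 83.34 j6 -93.1 -> shift/250mm [ 0.0011 -0.0008  0.0911] turn/180 -0.0003 F [ 0.35  0.31 -0.27] t 12.4
```

View pics/s6b.png

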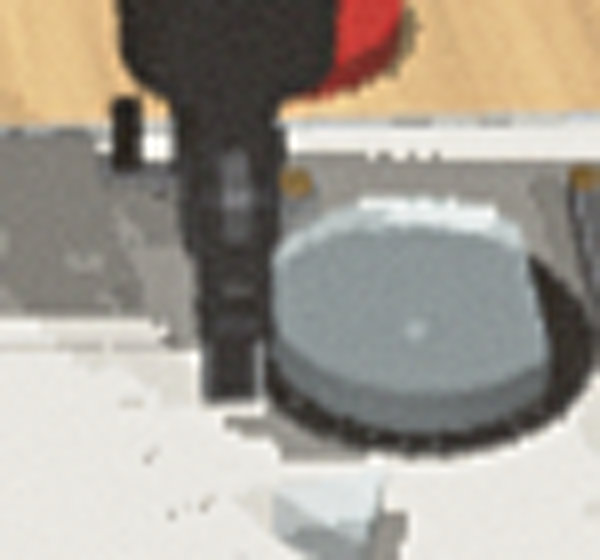

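Call:
arm_command --pt "0 -0.001 0.02 0" --pt "0 -0.001 0.04 0" --pt "0 -0.001 0.056 0" --pt "0 -0.001 0.064 0" --pt "0 -0.001 0.064 0"

```text
clock: 12.95
tool_pos: [0.5337, -0.0338, 0.2074]
eef_rot: [[0.0, 0.116, 0.993], [0.0, 0.993, -0.116], [-1.0, 0.0, 0.0]]
wrist_force: [0.6, 0.2, -0.4]
gripper_width: 0.0855
```

Call:
arm_command --pt "0 0 0.004 0" --pt "0 0 0.008 0" --pt "0 0 0.008 0"

```text
clock: 13.25
tool_pos: [0.5353, -0.0339, 0.2074]
eef_rot: [[0.0, 0.116, 0.993], [0.0, 0.993, -0.116], [-1.0, 0.0, 0.0]]
wrist_force: [-0.5, -0.8, -1.1]
gripper_width: 0.0849
```

Call:
arm_command --pt "0 0 0.004 0" --pt "0 0 0.008 0" --pt "0 0 0.008 0"

```text
clock: 13.55
tool_pos: [0.5374, -0.0342, 0.2075]
eef_rot: [[0.0, 0.116, 0.993], [0.0, 0.993, -0.116], [-1.0, 0.0, 0.0]]
wrist_force: [1.3, -0.0, -0.4]
gripper_width: 0.0852
```

Call:
arm_command --pt "0 0 0.004 0" --pt "0 0 0.008 0" --pt "0 0 0.008 0"

```text
clock: 13.85
tool_pos: [0.5393, -0.0344, 0.2075]
eef_rot: [[0.0, 0.116, 0.993], [0.0, 0.993, -0.116], [-1.0, 0.0, 0.0]]
wrist_force: [0.1, 0.3, 0.4]
gripper_width: 0.0854
```

Call:
arm_command --pt "0 0 0.006 0" --pt "0 0 0.012 0" --pt "0 0 0.018 0" --pt "0 0 0.024 0" --pt "0 0 0.024 0"

```text
clock: 14.35
tool_pos: [0.5453, -0.0352, 0.2073]
eef_rot: [[-0.0, 0.116, 0.993], [-0.0, 0.993, -0.116], [-1.0, -0.0, -0.0]]
wrist_force: [-1.1, 0.9, 0.2]
gripper_width: 0.0853
```

```bash
cat > look.py <<'E'
from h import *
import sys
k=sys.argv[1]
b=np.load('b.npy');s=robot.read_state()
print("bench",w2b(b,s["tool_pos"]).round(4))
plan(.585,-.04,.207,83.4)
im=robot.snapshot('side');cv2.imwrite('pics/side%s.png'%k,im)
cv2.imwrite('pics/s%sz.png'%k,cv2.resize(im[200:242,318:372],None,fx=14,fy=14,interpolation=cv2.INTER_CUBIC))
E
python3 look.py 7
```

```text
bench [-2.730e-02 -1.000e-04  2.003e-01]
now [ 0.5453 -0.0352  0.2073] yaw 83.33 j6 -93.0 -> shift/250mm [ 0.0014 -0.0007  0.1598] turn/180 -0.0004 F [-1.14  0.93  0.21] t 14.35
```

View pics/s7z.png

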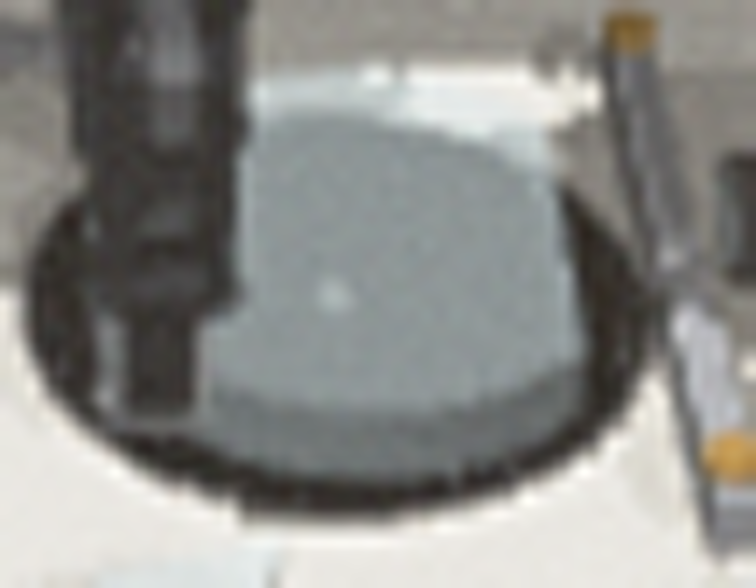

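```bash
python3 fl.py 551 135 590 360; python3 fl.py 556 170 584 345
```

```text
[[ 0.0617  0.0307  0.05  ]
 [ 0.0597 -0.0429  0.05  ]] 0.07368535068213079 -1.5526885101733399
[[602.29761378  17.1694583 ]
 [717.2081463  502.76108798]]
[[ 0.0611  0.0188  0.05  ]
 [ 0.0591 -0.0382  0.05  ]] 0.05702097795732943 -2.01624532004152
[[602.29761378  17.1694583 ]
 [717.2081463  502.76108798]]
```

The block slides along, and its flat is now at about −1.8°. I'll push on while turning the jaws +2° about the block's centre.

Call:
arm_command --pt "0 -0.001 0.006 -0.002" --pt "0 -0.003 0.012 -0.005" --pt "0 -0.005 0.018 -0.008" --pt "0 -0.0065 0.024 -0.011" --pt "0 -0.0065 0.03 -0.011" --pt "0 -0.0065 0.032 -0.011" --pt "0 -0.0065 0.032 -0.011"

```text
clock: 15.1
tool_pos: [0.5531, -0.0377, 0.2074]
eef_rot: [[0.0, 0.082, 0.997], [-0.0, 0.997, -0.082], [-1.0, 0.0, 0.0]]
wrist_force: [0.2, -0.1, -1.4]
gripper_width: 0.0854
```

```bash
python3 look.py 8
```

```text
bench [-0.0193 -0.0017  0.2004]
now [ 0.5531 -0.0377  0.2074] yaw 85.31 j6 -95.1 -> shift/250mm [0.0018 0.0012 0.128 ] turn/180 0.0106 F [ 0.24 -0.13 -1.38] t 15.1
```

View pics/s8z.png

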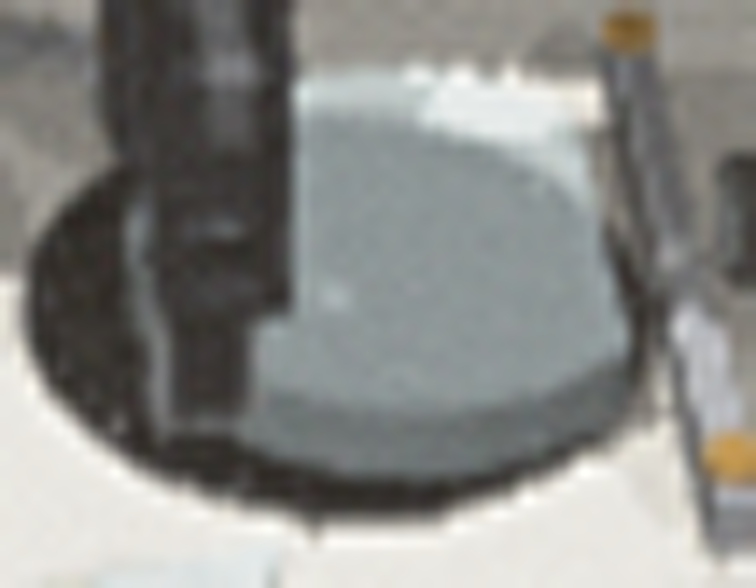

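```bash
python3 fl.py 586 145 633 345; python3 fl.py 590 170 628 325
```

```text
[[ 0.0686  0.027   0.05  ]
 [ 0.069  -0.0386  0.05  ]] 0.06564144685139289 0.33621757404806374
[[602.29761378  17.1694583 ]
 [717.2081463  502.76108798]]
[[ 0.0683  0.0185  0.05  ]
 [ 0.0689 -0.0323  0.05  ]] 0.05081828044918408 0.7113687941698714
[[602.29761378  17.1694583 ]
 [717.2081463  502.76108798]]
```

Call:
arm_command --pt "0 0 0.006 0" --pt "0 -0.0004 0.012 0" --pt "0 -0.0006 0.018 0" --pt "0 -0.0008 0.024 0" --pt "0 -0.001 0.028 0" --pt "0 -0.001 0.028 0"

```text
clock: 15.75
tool_pos: [0.5601, -0.0385, 0.2075]
eef_rot: [[0.0, 0.082, 0.997], [0.0, 0.997, -0.082], [-1.0, 0.0, 0.0]]
wrist_force: [-0.8, 0.1, -1.2]
gripper_width: 0.0858
```

Call:
arm_command --pt "0 0 0.002 0" --pt "0 0 0.004 0" --pt "0 0 0.004 0"

```text
clock: 16.05
tool_pos: [0.5609, -0.0386, 0.2075]
eef_rot: [[0.0, 0.082, 0.997], [0.0, 0.997, -0.082], [-1.0, 0.0, 0.0]]
wrist_force: [-0.3, 0.1, -0.7]
gripper_width: 0.0856
```

```bash
python3 look.py 9
```

```text
bench [-0.0114 -0.0017  0.2004]
now [ 0.5609 -0.0386  0.2075] yaw 85.32 j6 -95.0 -> shift/250mm [0.0019 0.0022 0.0964] turn/180 0.0106 F [-0.3   0.09 -0.65] t 16.05
```

View pics/s9z.png

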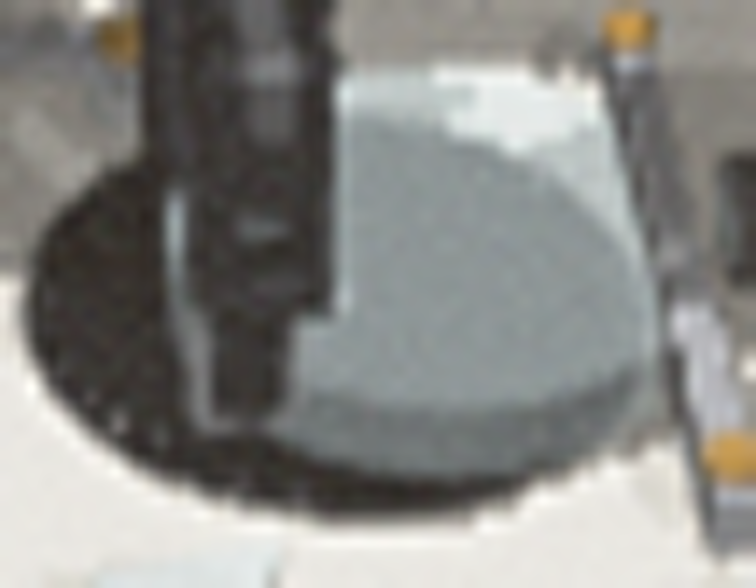

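Call:
arm_command --pt "0 0 0.002 0" --pt "0 0 0.002 0"

```text
clock: 16.3
tool_pos: [0.5614, -0.0386, 0.2075]
eef_rot: [[0.0, 0.082, 0.997], [0.0, 0.997, -0.082], [-1.0, 0.0, 0.0]]
wrist_force: [-1.3, 0.7, -1.2]
gripper_width: 0.0851
```

Call:
arm_command --pt "0 0 0.002 0" --pt "0 0 0.002 0"

```text
clock: 16.5
tool_pos: [0.5619, -0.0386, 0.2075]
eef_rot: [[0.0, 0.082, 0.997], [0.0, 0.997, -0.082], [-1.0, 0.0, 0.0]]
wrist_force: [-1.4, -0.7, -0.7]
gripper_width: 0.0854
```

Call:
arm_command --pt "0 0 0.002 0" --pt "0 0 0.002 0"

```text
clock: 16.7
tool_pos: [0.5625, -0.0387, 0.2075]
eef_rot: [[0.0, 0.082, 0.997], [0.0, 0.997, -0.082], [-1.0, 0.0, 0.0]]
wrist_force: [-1.4, -0.5, -0.0]
gripper_width: 0.0856
```

Call:
arm_command --pt "0 0 0.002 0" --pt "0 0 0.002 0"

```text
clock: 16.9
tool_pos: [0.563, -0.0387, 0.2075]
eef_rot: [[0.0, 0.082, 0.997], [0.0, 0.997, -0.082], [-1.0, 0.0, 0.0]]
wrist_force: [-1.1, -1.2, -0.8]
gripper_width: 0.0855
```

Call:
arm_command --pt "0 0 0.002 0" --pt "0 0 0.002 0"

```text
clock: 17.1
tool_pos: [0.5635, -0.0388, 0.2075]
eef_rot: [[0.0, 0.082, 0.997], [0.0, 0.997, -0.082], [-1.0, 0.0, 0.0]]
wrist_force: [-1.6, 0.2, -0.3]
gripper_width: 0.0855
```

```bash
python3 look.py a
```

```text
bench [-0.0089 -0.0016  0.2004]
now [ 0.5635 -0.0388  0.2075] yaw 85.32 j6 -95.0 -> shift/250mm [0.0019 0.0021 0.0863] turn/180 0.0106 F [-1.58  0.19 -0.34] t 17.1
```

View pics/saz.png

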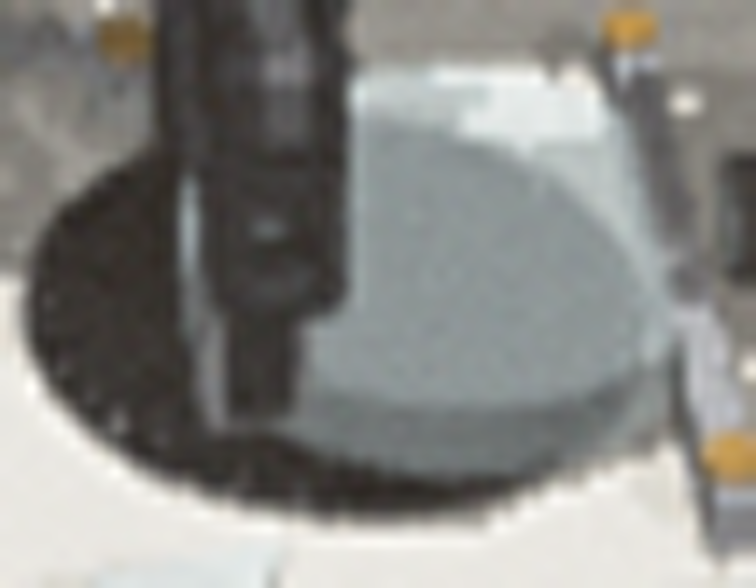

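Call:
arm_command --pt "0 0 0.002 0" --pt "0 0 0.002 0"

```text
clock: 17.35
tool_pos: [0.564, -0.0388, 0.2075]
eef_rot: [[0.0, 0.082, 0.997], [0.0, 0.997, -0.082], [-1.0, 0.0, 0.0]]
wrist_force: [-2.3, 0.4, -1.2]
gripper_width: 0.0854
```

Call:
arm_command --pt "0 0 0.0012 0" --pt "0 0 0.0012 0"

```text
clock: 17.55
tool_pos: [0.5641, -0.0388, 0.2074]
eef_rot: [[-0.0, 0.082, 0.997], [0.0, 0.997, -0.082], [-1.0, 0.0, -0.0]]
wrist_force: [-1.0, 0.1, -0.1]
gripper_width: 0.0853
```

Call:
arm_command --pt "0 0 0.0012 0" --pt "0 0 0.0012 0"

```text
clock: 17.75
tool_pos: [0.5643, -0.0388, 0.2074]
eef_rot: [[-0.001, 0.082, 0.997], [0.0, 0.997, -0.082], [-1.0, 0.0, -0.001]]
wrist_force: [-2.4, -0.2, -0.2]
gripper_width: 0.0851
```

Call:
arm_command --pt "0 0 0.0012 0" --pt "0 0 0.0012 0"

```text
clock: 17.95
tool_pos: [0.5645, -0.0388, 0.2073]
eef_rot: [[-0.001, 0.082, 0.997], [0.0, 0.997, -0.082], [-1.0, 0.0, -0.001]]
wrist_force: [-3.8, 0.9, 0.5]
gripper_width: 0.0851
```

```bash
cat > feel.py <<'E'
from h import *
import sys
F=[];T=[]
for i in range(int(sys.argv[1])):
    im=robot.snapshot('side');s=robot.read_state();F.append(s['wrist_force']);T.append(s['wrist_torque'])
b=np.load('b.npy')
c,sn=np.cos(b[2]),np.sin(b[2]);F=np.array(F);T=np.array(T)
f=F.mean(0);t=T.mean(0);fx=c*f[0]+sn*f[1];fy=-sn*f[0]+c*f[1]
print("F bench",fx.round(2),fy.round(2),f[2].round(2),"std",F.std(0).round(2),"T",t.round(3),"std",T.std(0).round(3),"y_eff mm",(-1000*t[2]/fx).round(1),"t",s['clock'],"bench tcp",w2b(b,s['tool_pos']).round(4))
k=sys.argv[2];cv2.imwrite('pics/side%s.png'%k,im)
cv2.imwrite('pics/s%sz.png'%k,cv2.resize(im[200:242,318:372],None,fx=14,fy=14,interpolation=cv2.INTER_CUBIC))
E
python3 feel.py 8 b
```

```text
F bench -4.1 -0.08 0.93 std [0.76 0.55 0.53] T [ 0.085  0.666 -0.01 ] std [0.026 0.053 0.019] y_eff mm -2.4 t 18.35 bench tcp [-0.0077 -0.0015  0.2003]
```

View pics/sbz.png

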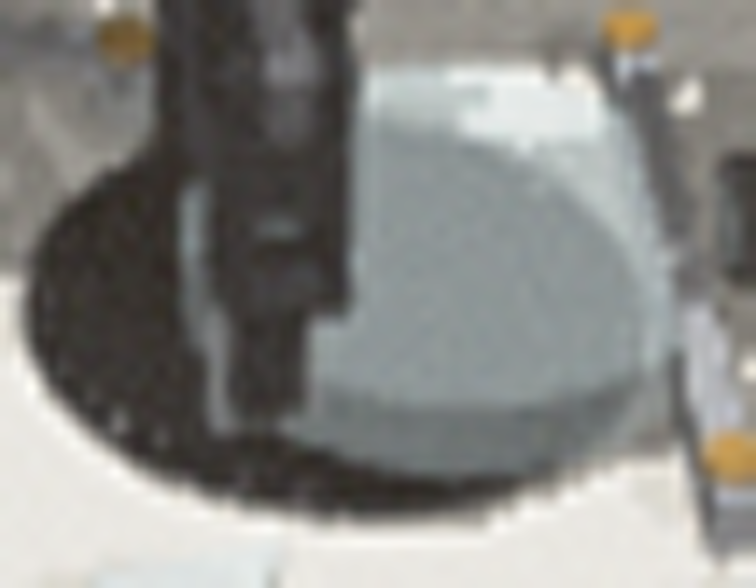

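The push force acts within about 2 mm of the middle (moment near 0), so the whole flat bears on the bar. I'll press slightly more to reach about 5 N.

Call:
arm_command --pt "0 0 0.001 0" --pt "0 0 0.0018 0" --pt "0 0 0.0018 0" --pt "0 0 0.0018 0"

```text
clock: 18.75
tool_pos: [0.5649, -0.0388, 0.2073]
eef_rot: [[-0.002, 0.082, 0.997], [0.0, 0.997, -0.082], [-1.0, 0.0, -0.002]]
wrist_force: [-6.1, 0.8, 1.5]
gripper_width: 0.0854
```

```bash
python3 feel.py 8 c
```

```text
F bench -5.46 0.06 1.77 std [0.37 0.6  0.4 ] T [ 0.156  0.878 -0.   ] std [0.036 0.033 0.032] y_eff mm -0.0 t 19.15 bench tcp [-0.0074 -0.0015  0.2002]
```

The mean push is 5.5 N with no moment. I'll back off gently, lift clear and look.

Call:
arm_command --pt "0 0 -0.004 0" --pt "0 0 -0.02 0" --pt "0 0.001 -0.06 0" --pt "0 0.002 -0.12 0" --pt "0 0.002 -0.16 0" --pt "0 0.002 -0.16 0" --pt "-0.2 0.002 -0.2 0" --pt "-0.4 0.002 -0.4 0" --pt "-0.4 0.002 -0.6 0" --pt "-0.4 0.002 -0.6 0" --pt "-0.4 0.002 -0.6 0"

```text
clock: 20.25
tool_pos: [0.4146, -0.026, 0.3091]
eef_rot: [[0.004, 0.082, 0.997], [-0.001, 0.997, -0.082], [-1.0, -0.0, 0.004]]
wrist_force: [0.6, 0.4, -0.1]
gripper_width: 0.0853
```

```bash
python3 -c "
from h import *
plan(.5,0,.3,83)
im=robot.snapshot('side');cv2.imwrite('pics/side1.png',im)
im=robot.snapshot('top');cv2.imwrite('pics/top1.png',im)"
python3 d1.py .038 0 0 -.32 1a
```

```text
now [ 0.4146 -0.026   0.3091] yaw 85.31 j6 -96.7 -> shift/250mm [0.0377 0.1316 0.3316] turn/180 0.0128 F [ 0.6   0.36 -0.06] t 20.25
```

View pics/ds1a.png

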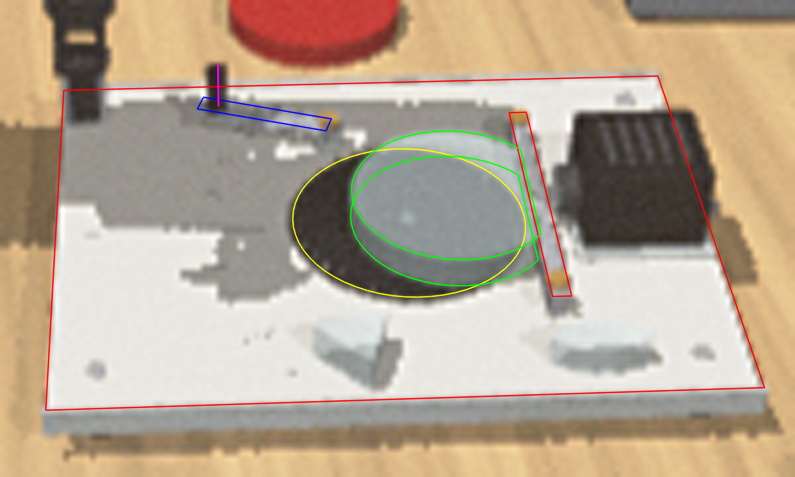

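View pics/dt1a.png

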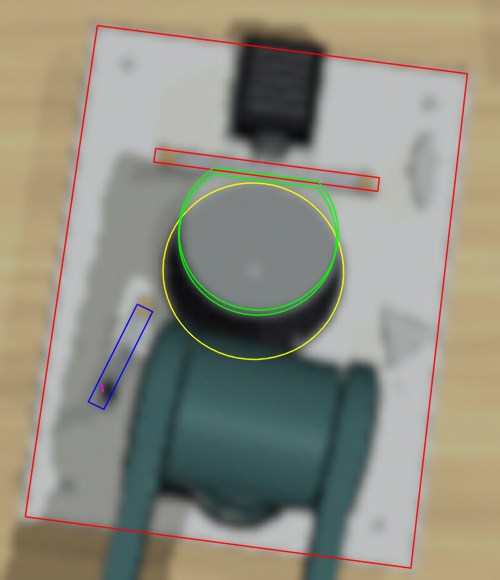

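The block lies on the home outline in both views. Now I'll take a closer look at the peg.

```bash
python3 - <<'E'
from h import *
b=np.load('b.npy')
for n,r in(("side",(295,185,335,210)),("top",(295,190,325,225))):
    im=cv2.imread(f'pics/{n}0.png');x0,y0,x1,y1=r;f=16
    draw(n,b,[.01,0,-2.93],-.28,im,x0,y0,x1,y1,f,f'pics/peg_{n}.png')
E
```

```text
(no output)
```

View pics/peg_side.png

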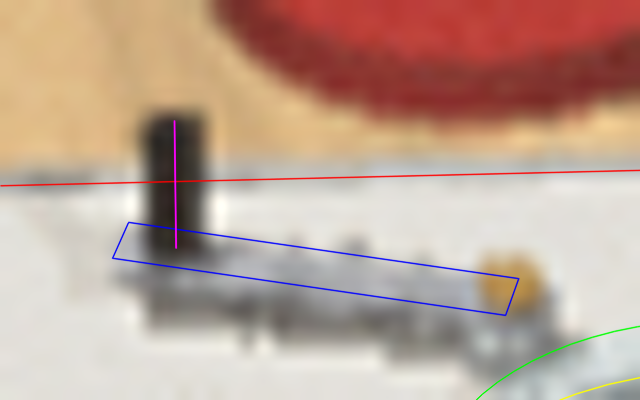

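View pics/peg_top.png

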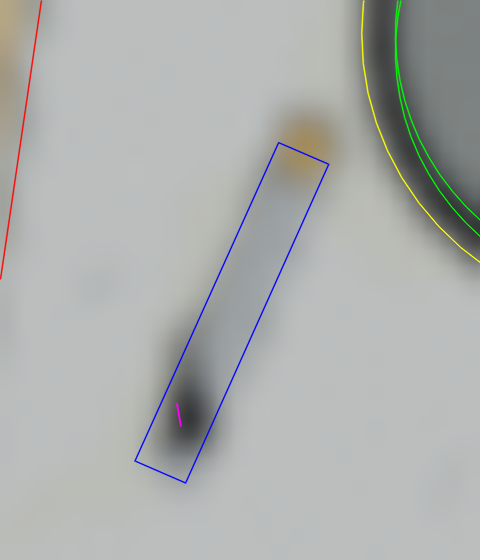

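```bash
cat > pg.py <<'E'
from h import *
import sys
b=np.load('b.npy')
def tgt(k,lead=0,z=.27):
    r=.066;p=[-.0255-r*np.cos(k)+lead*np.sin(k),.072-r*np.sin(k)-lead*np.cos(k),0]
    w=b2w(b,[p])[0];yaw=np.degrees(np.arctan2(-np.cos(k),np.sin(k))+b[2]);return w[0],w[1],z,yaw
if __name__=="__main__":
    t=tgt(float(sys.argv[1]),float(sys.argv[2]),float(sys.argv[3]));print(np.round(t,4));plan(*t)
E
python3 pg.py -.265 0 .28
```

```text
[ 4.941000e-01  6.080000e-02  2.800000e-01 -1.117946e+02]
now [ 0.4162 -0.0263  0.3079] yaw 85.31 j6 -96.7 -> shift/250mm [0.1125 0.3724 0.2818] turn/180 -0.905 F [ 1.38 -0.66  0.04] t 20.35
```

Call:
arm_command --pt "0 0 0 0.5" --pt "0 0 0 0.5" --pt "0 0 0 0.5" --pt "0 0 0 0.5" --pt "0 0 0 0.5" --pt "0 0 0 0.5" --pt "0 0 0 0.5" --pt "0 0 0 0.5" --pt "0 0 0 0.5" --pt "0 0 0 0.5" --pt "0 0 0 0.5" --pt "0 0 0 0.5" --hand 0.36

```text
clock: 21.55
tool_pos: [0.417, -0.0264, 0.3067]
eef_rot: [[-0.001, 0.997, -0.081], [0.0, -0.081, -0.997], [-1.0, -0.001, -0.0]]
wrist_force: [0.3, -0.8, -0.1]
gripper_width: 0.0307
```

```bash
python3 pg.py -.265 0 .28
```

```text
[ 4.941000e-01  6.080000e-02  2.800000e-01 -1.117946e+02]
now [ 0.417  -0.0264  0.3067] yaw -4.67 j6 -6.7 -> shift/250mm [ 0.1067  0.2793 -0.3724] turn/180 0.5951 F [ 0.35 -0.78 -0.08] t 21.55
```

Call:
arm_command --pt "0 0.28 -0.372 0.595" --pt "0 0.28 -0.372 0.595" --pt "0 0.28 -0.372 0.595" --pt "0 0.28 -0.372 0.595" --pt "0 0.28 -0.372 0.595" --pt "0 0.28 -0.372 0.595" --pt "0 0.28 -0.372 0.595" --pt "0 0.28 -0.372 0.595" --pt "0 0.28 -0.372 0.595" --pt "0 0.28 -0.372 0.595" --pt "0 0.28 -0.372 0.595" --pt "0 0.28 -0.372 0.595"

```text
clock: 22.75
tool_pos: [0.494, 0.0608, 0.3067]
eef_rot: [[-0.001, -0.284, -0.959], [0.0, -0.959, 0.284], [-1.0, 0.0, 0.001]]
wrist_force: [-0.5, 0.3, 0.3]
gripper_width: 0.0308
```

```bash
python3 pg.py -.265 0 .262
```

```text
[ 4.941000e-01  6.080000e-02  2.620000e-01 -1.117946e+02]
now [0.494  0.0608 0.3067] yaw -106.5 j6 107.0 -> shift/250mm [ 0.1787  0.0002 -0.0006] turn/180 0.0294 F [-0.5   0.33  0.25] t 22.75
```

Call:
arm_command --pt "0.1 0 0 0.03" --pt "0.17 0 0 0.03" --pt "0.17 0 0 0.03"

```text
clock: 23.05
tool_pos: [0.4927, 0.0608, 0.2613]
eef_rot: [[-0.007, -0.367, -0.93], [0.0, -0.93, 0.368], [-1.0, 0.002, 0.007]]
wrist_force: [-0.2, 0.5, -0.8]
gripper_width: 0.0307
```

```bash
cat > lk.py <<'E'
from h import *
import sys
k=sys.argv[1]
im=robot.snapshot('side');cv2.imwrite('pics/side%s.png'%k,im)
a=cv2.resize(im[160:240,285:375],None,fx=7,fy=7,interpolation=cv2.INTER_CUBIC)
cv2.imwrite('pics/k%s.png'%k,a)
E
python3 lk.py d; python3 pg.py -.265 0 .2345
```

```text
[ 4.941000e-01  6.080000e-02  2.345000e-01 -1.117946e+02]
now [0.4932 0.0608 0.2631] yaw -111.58 j6 112.1 -> shift/250mm [ 0.1144 -0.0012 -0.0038] turn/180 0.0012 F [1.06 0.77 0.11] t 23.1
```

View pics/kd.png

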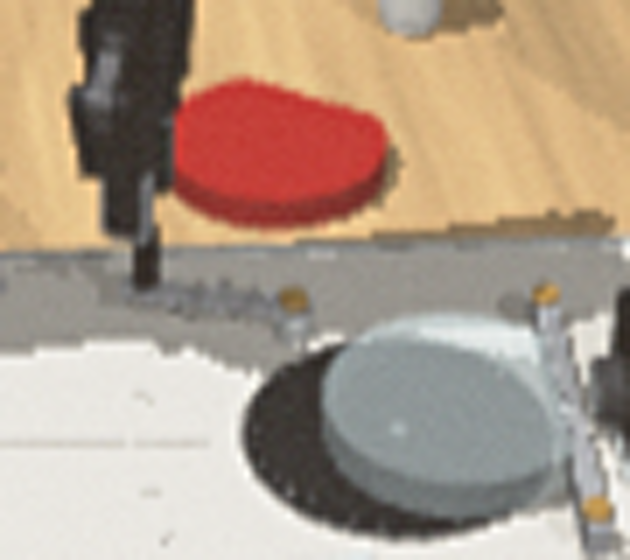

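The peg at crop (146,265) lies under the gap between the jaws, and the block is still home. I'll lower the jaws around the peg.

Call:
arm_command --pt "0.02 -0.001 -0.003 0" --pt "0.04 -0.001 -0.003 0" --pt "0.06 -0.001 -0.003 0" --pt "0.06 -0.001 -0.003 0"

```text
clock: 23.5
tool_pos: [0.4938, 0.0608, 0.2494]
eef_rot: [[-0.001, -0.369, -0.93], [0.0, -0.93, 0.369], [-1.0, 0.0, 0.001]]
wrist_force: [0.2, -0.2, -1.1]
gripper_width: 0.0305
```

Call:
arm_command --pt "0.02 0 0 0" --pt "0.04 0 0 0" --pt "0.05 0 0 0" --pt "0.05 0 0 0"

```text
clock: 23.9
tool_pos: [0.4937, 0.0608, 0.2368]
eef_rot: [[-0.001, -0.369, -0.929], [0.0, -0.929, 0.369], [-1.0, 0.0, 0.001]]
wrist_force: [0.3, 0.2, -0.6]
gripper_width: 0.0309
```

```bash
python3 lk.py e; python3 pg.py -.265 0 .2345
```

```text
[ 4.941000e-01  6.080000e-02  2.345000e-01 -1.117946e+02]
now [0.4938 0.0608 0.2371] yaw -111.65 j6 112.1 -> shift/250mm [ 0.0106 -0.0004 -0.0012] turn/180 0.0008 F [-0.28  0.16 -0.1 ] t 23.95
```

View pics/ke.png

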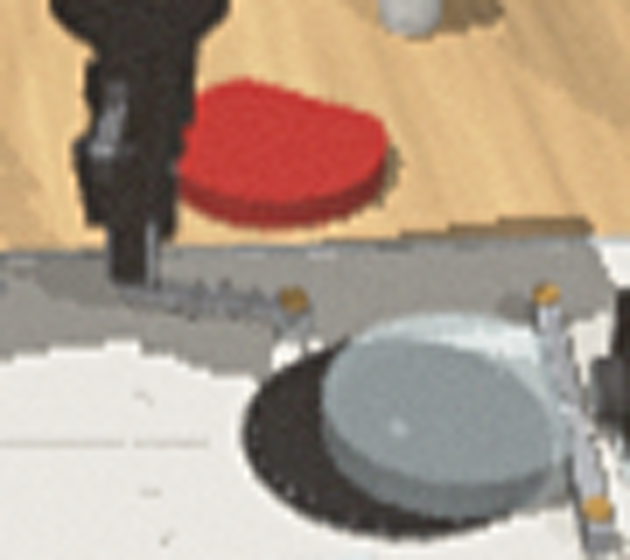

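```bash
cat > arc.py <<'E'
from pg import *
def rows(ks,leads,z,s=None,R=None,p0=None):
    s=robot.read_state();R=s["eef_rot"];p=s["tool_pos"]
    cy=np.degrees(np.arctan2(R[1,1],R[0,1]))
    # ideal level frame
    y=np.array([np.cos(np.radians(cy)),np.sin(np.radians(cy)),0]);zz=np.cross([0,0,-1],y)
    for k,l in zip(ks,leads):
        t=tgt(k,l,z);d=np.array(t[:3])-p
        print([round(x,4) for x in(-d[2]/.25,d@y/.25,d@zz/.25,-(((t[3]-cy+180)%360)-180)/180)],end=", ")
    print()
E
python3 -c "
from arc import *
rows(np.r_[-.265,-.265,np.linspace(-.24,.4,10)],np.r_[.003,.007,np.full(10,.009)],.2365)"
```

```text
[np.float64(0.0026), np.float64(0.0116), np.float64(-0.0011), np.float64(0.0008)], [np.float64(0.0026), np.float64(0.0276), np.float64(-0.0011), np.float64(0.0008)], [np.float64(0.0026), np.float64(0.0422), np.float64(-0.002), np.float64(-0.0071)], [np.float64(0.0026), np.float64(0.0608), np.float64(-0.0057), np.float64(-0.0298)], [np.float64(0.0026), np.float64(0.0791), np.float64(-0.0106), np.float64(-0.0524)], [np.float64(0.0026), np.float64(0.0969), np.float64(-0.0169), np.float64(-0.0751)], [np.float64(0.0026), np.float64(0.1143), np.float64(-0.0244), np.float64(-0.0977)], [np.float64(0.0026), np.float64(0.1312), np.float64(-0.0331), np.float64(-0.1203)], [np.float64(0.0026), np.float64(0.1473), np.float64(-0.043), np.float64(-0.143)], [np.float64(0.0026), np.float64(0.1627), np.float64(-0.054), np.float64(-0.1656)], [np.float64(0.0026), np.float64(0.1773), np.float64(-0.0661), np.float64(-0.1882)], [np.float64(0.0026), np.float64(0.191), np.float64(-0.0791), np.float64(-0.2109)],
```

Call:
arm_command --pt "0 0.012 -0.001 0" --pt "0 0.028 -0.001 0" --pt "0 0.042 -0.002 -0.007" --pt "0 0.061 -0.006 -0.03" --pt "0 0.079 -0.011 -0.052" --pt "0 0.097 -0.017 -0.075" --pt "0 0.114 -0.024 -0.098" --pt "0 0.131 -0.033 -0.12" --pt "0 0.147 -0.043 -0.143" --pt "0 0.163 -0.054 -0.166" --pt "0 0.177 -0.066 -0.188" --pt "0 0.191 -0.079 -0.211"

```text
clock: 25.15
tool_pos: [0.4948, 0.0089, 0.2378]
eef_rot: [[0.001, 0.284, -0.959], [0.001, -0.959, -0.284], [-1.0, -0.001, -0.001]]
wrist_force: [0.3, 1.2, 0.2]
gripper_width: 0.031
```

```bash
python3 lk.py f; python3 -c "
from arc import *
print(robot.read_state()['wrist_force'])
rows(np.linspace(.45,1.0,12),np.full(12,.009),.2365)"
```

```text
[-0.14057168  0.10134458 -0.56682913]
[np.float64(0.0052), np.float64(0.0098), np.float64(-0.0015), np.float64(-0.0142)], [np.float64(0.0052), np.float64(0.0229), np.float64(-0.0042), np.float64(-0.0302)], [np.float64(0.0052), np.float64(0.0358), np.float64(-0.0076), np.float64(-0.0461)], [np.float64(0.0052), np.float64(0.0485), np.float64(-0.0116), np.float64(-0.062)], [np.float64(0.0052), np.float64(0.061), np.float64(-0.0162), np.float64(-0.0779)], [np.float64(0.0052), np.float64(0.0732), np.float64(-0.0215), np.float64(-0.0938)], [np.float64(0.0052), np.float64(0.0852), np.float64(-0.0274), np.float64(-0.1097)], [np.float64(0.0052), np.float64(0.0968), np.float64(-0.0338), np.float64(-0.1256)], [np.float64(0.0052), np.float64(0.1081), np.float64(-0.0408), np.float64(-0.1416)], [np.float64(0.0052), np.float64(0.1191), np.float64(-0.0484), np.float64(-0.1575)], [np.float64(0.0052), np.float64(0.1297), np.float64(-0.0565), np.float64(-0.1734)], [np.float64(0.0052), np.float64(0.1398), np.float64(-0.0652), np.float64(-0.1893)],
```

View pics/kf.png

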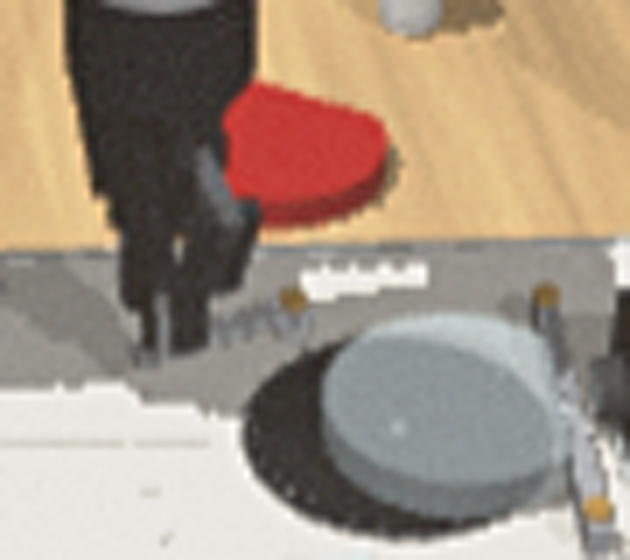

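The keeper swings along with the jaws, at about 0.4 rad. I'll continue.

Call:
arm_command --pt "0.002 0.01 -0.001 -0.014" --pt "0.002 0.023 -0.004 -0.03" --pt "0.002 0.036 -0.008 -0.046" --pt "0.002 0.048 -0.012 -0.062" --pt "0.002 0.061 -0.016 -0.078" --pt "0.002 0.073 -0.021 -0.094" --pt "0.002 0.085 -0.027 -0.11" --pt "0.002 0.097 -0.034 -0.126" --pt "0.002 0.108 -0.041 -0.142" --pt "0.002 0.119 -0.048 -0.158" --pt "0.002 0.13 -0.056 -0.173" --pt "0.002 0.14 -0.065 -0.189"

```text
clock: 26.4
tool_pos: [0.52, -0.02, 0.2371]
eef_rot: [[-0.0, 0.771, -0.637], [0.001, -0.637, -0.771], [-1.0, -0.001, -0.0]]
wrist_force: [0.0, 1.3, 1.0]
gripper_width: 0.0308
```

```bash
python3 lk.py g; python3 -c "
from arc import *
print(robot.read_state()['wrist_force'])
rows(np.linspace(1.05,1.4,8),np.full(8,.009),.2365)"
```

```text
[-1.1668955   0.87265985  0.6857878 ]
[np.float64(0.0024), np.float64(0.0147), np.float64(-0.002), np.float64(-0.017)], [np.float64(0.0024), np.float64(0.0277), np.float64(-0.0048), np.float64(-0.0329)], [np.float64(0.0024), np.float64(0.0406), np.float64(-0.0083), np.float64(-0.0488)], [np.float64(0.0024), np.float64(0.0532), np.float64(-0.0124), np.float64(-0.0648)], [np.float64(0.0024), np.float64(0.0657), np.float64(-0.0171), np.float64(-0.0807)], [np.float64(0.0024), np.float64(0.0779), np.float64(-0.0225), np.float64(-0.0966)], [np.float64(0.0024), np.float64(0.0898), np.float64(-0.0285), np.float64(-0.1125)], [np.float64(0.0024), np.float64(0.1014), np.float64(-0.035), np.float64(-0.1284)],
```

View pics/kg.png

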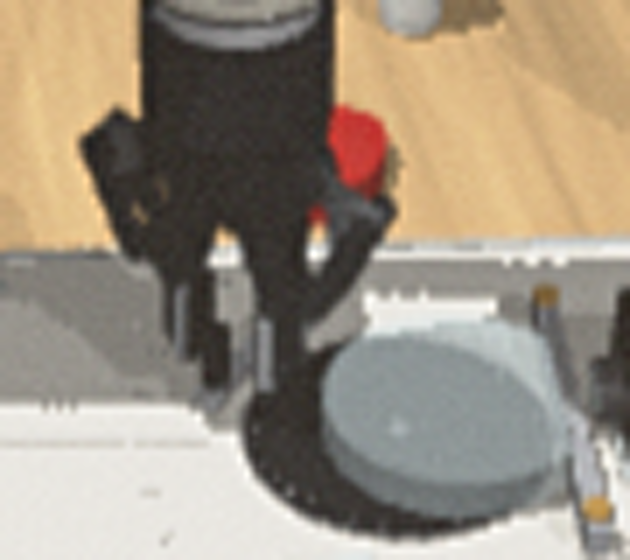

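The peg at (215,365) stands between the jaws, against the rear finger.

Call:
arm_command --pt "0 0.015 -0.002 -0.017" --pt "0 0.028 -0.005 -0.033" --pt "0 0.041 -0.008 -0.049" --pt "0 0.053 -0.012 -0.065" --pt "0 0.066 -0.017 -0.081" --pt "0 0.078 -0.022 -0.097" --pt "0 0.09 -0.028 -0.112" --pt "0 0.101 -0.035 -0.128" --pt "0 0.101 -0.035 -0.128"

```text
clock: 27.35
tool_pos: [0.5451, -0.0295, 0.2369]
eef_rot: [[-0.0, 0.958, -0.287], [-0.0, -0.287, -0.958], [-1.0, -0.0, 0.0]]
wrist_force: [-1.1, -0.7, -0.7]
gripper_width: 0.0306
```

```bash
python3 lk.py h; python3 -c "
from arc import *
print(robot.read_state()['wrist_force'])
rows(np.linspace(1.42,1.6,10),np.full(10,.009),.2365)"
```

```text
[-0.57665981 -0.2267293   0.12062516]
[np.float64(0.0018), np.float64(0.0068), np.float64(-0.0004), np.float64(-0.0082)], [np.float64(0.0018), np.float64(0.012), np.float64(-0.0013), np.float64(-0.0146)], [np.float64(0.0018), np.float64(0.0173), np.float64(-0.0024), np.float64(-0.0209)], [np.float64(0.0018), np.float64(0.0225), np.float64(-0.0035), np.float64(-0.0273)], [np.float64(0.0018), np.float64(0.0277), np.float64(-0.0047), np.float64(-0.0337)], [np.float64(0.0018), np.float64(0.0328), np.float64(-0.006), np.float64(-0.04)], [np.float64(0.0018), np.float64(0.038), np.float64(-0.0075), np.float64(-0.0464)], [np.float64(0.0018), np.float64(0.0431), np.float64(-0.009), np.float64(-0.0527)], [np.float64(0.0018), np.float64(0.0481), np.float64(-0.0106), np.float64(-0.0591)], [np.float64(0.0018), np.float64(0.0532), np.float64(-0.0123), np.float64(-0.0655)],
```

View pics/kh.png

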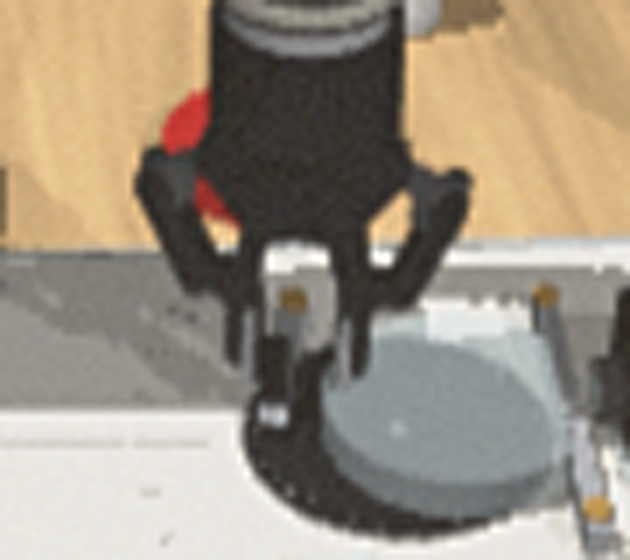

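Call:
arm_command --pt "0 0.007 0 -0.008" --pt "0 0.012 -0.001 -0.015" --pt "0 0.017 -0.002 -0.021" --pt "0 0.022 -0.003 -0.027" --pt "0 0.028 -0.005 -0.034" --pt "0 0.028 -0.005 -0.034"

```text
clock: 28.0
tool_pos: [0.5524, -0.0302, 0.2369]
eef_rot: [[0.0, 0.983, -0.181], [-0.0, -0.181, -0.983], [-1.0, 0.0, 0.0]]
wrist_force: [-0.6, 0.2, -0.1]
gripper_width: 0.0307
```

Call:
arm_command --pt "0 0.004 -0.001 -0.005" --pt "0 0.008 -0.001 -0.01" --pt "0 0.008 -0.001 -0.01"

```text
clock: 28.3
tool_pos: [0.5543, -0.0303, 0.2369]
eef_rot: [[0.0, 0.989, -0.151], [-0.0, -0.151, -0.989], [-1.0, 0.0, 0.0]]
wrist_force: [-0.6, -0.2, -0.0]
gripper_width: 0.0309
```

Call:
arm_command --pt "0 0.002 0 -0.003" --pt "0 0.004 0 -0.005" --pt "0 0.004 0 -0.005"

```text
clock: 28.6
tool_pos: [0.5552, -0.0303, 0.2369]
eef_rot: [[0.0, 0.991, -0.135], [0.0, -0.135, -0.991], [-1.0, 0.0, -0.0]]
wrist_force: [-0.1, -0.8, -1.0]
gripper_width: 0.0309
```

```bash
python3 lk.py i; python3 pg.py 1.575 .009 .2365
```

```text
[ 0.557  -0.0303  0.2365 -6.3704]
now [ 0.5552 -0.0303  0.2369] yaw -7.79 j6 -1.2 -> shift/250mm [ 0.0017  0.0072 -0.0009] turn/180 -0.0079 F [-0.49 -0.21 -0.57] t 28.65
```

View pics/ki.png

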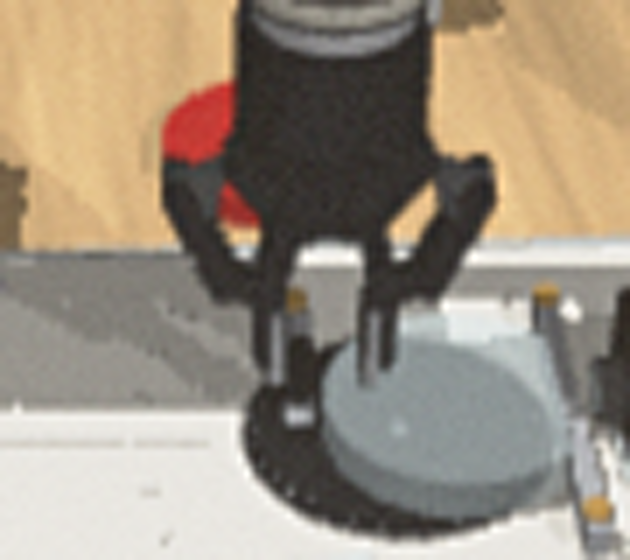

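Call:
arm_command --pt "0 0.004 0 -0.004" --pt "0 0.004 0 -0.004"

```text
clock: 28.85
tool_pos: [0.5563, -0.0305, 0.2369]
eef_rot: [[0.0, 0.992, -0.123], [0.0, -0.123, -0.992], [-1.0, 0.0, -0.0]]
wrist_force: [0.2, 0.7, 0.2]
gripper_width: 0.0307
```

Call:
arm_command --pt "0 0.004 0 -0.004" --pt "0 0.004 0 -0.004"

```text
clock: 29.05
tool_pos: [0.5573, -0.0306, 0.2369]
eef_rot: [[0.0, 0.994, -0.11], [0.0, -0.11, -0.994], [-1.0, 0.0, -0.0]]
wrist_force: [-0.6, 0.6, 0.1]
gripper_width: 0.0306
```

Call:
arm_command --pt "0 0.003 0 0" --pt "0 0.003 0 0"

```text
clock: 29.25
tool_pos: [0.558, -0.0307, 0.237]
eef_rot: [[0.0, 0.994, -0.111], [0.0, -0.111, -0.994], [-1.0, 0.0, -0.0]]
wrist_force: [-0.3, 0.3, -0.4]
gripper_width: 0.0306
```

```bash
python3 feel.py 4 j; python3 lk.py j; python3 pg.py 1.575 .009 .2365
```

```text
F bench -0.7 -0.09 -0.0 std [0.44 0.76 0.31] T [0.052 0.04  0.01 ] std [0.011 0.02  0.028] y_eff mm 14.6 t 29.45 bench tcp [-0.0152  0.0057  0.2299]
[ 0.557  -0.0303  0.2365 -6.3704]
now [ 0.558  -0.0308  0.237 ] yaw -6.35 j6 -2.6 -> shift/250mm [ 0.002  -0.004  -0.0013] turn/180 0.0001 F [-0.21  0.37 -0.19] t 29.5
```

View pics/kj.png

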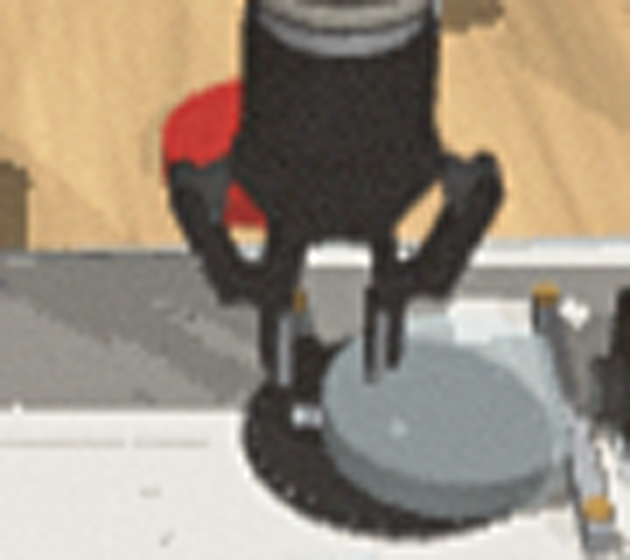

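Call:
arm_command --pt "0 0.003 0 0" --pt "0 0.003 0 0"

```text
clock: 29.7
tool_pos: [0.5584, -0.0308, 0.2369]
eef_rot: [[-0.001, 0.994, -0.111], [0.0, -0.111, -0.994], [-1.0, -0.001, 0.0]]
wrist_force: [-2.5, 0.6, 0.7]
gripper_width: 0.0308
```

Call:
arm_command --pt "0 0.003 0 0" --pt "0 0.003 0 0"

```text
clock: 29.9
tool_pos: [0.5588, -0.0308, 0.2368]
eef_rot: [[-0.003, 0.994, -0.111], [0.0, -0.111, -0.994], [-1.0, -0.003, 0.0]]
wrist_force: [-5.0, 0.7, 1.7]
gripper_width: 0.0309
```

Call:
arm_command --pt "0 0.002 0 0" --pt "0 0.002 0 0"

```text
clock: 30.1
tool_pos: [0.559, -0.0309, 0.2368]
eef_rot: [[-0.004, 0.994, -0.111], [0.0, -0.111, -0.994], [-1.0, -0.004, 0.0]]
wrist_force: [-5.9, 0.1, 3.3]
gripper_width: 0.0305
```

```bash
python3 feel.py 4 k;  python3 lk.py k
```

```text
F bench -6.38 0.32 3.42 std [0.35 0.36 0.4 ] T [ 0.105  1.054 -0.004] std [0.029 0.022 0.018] y_eff mm -0.6 t 30.3 bench tcp [-0.0142  0.0057  0.2297]
```

The stop is felt: force climbs to 6 N with the peg at x ≈ −25 mm, as expected. I'll release and lift.

Call:
arm_command --pt "0 -0.01 0 0" --pt "0 -0.03 0 0" --pt "0 -0.036 0 0" --pt "0 -0.036 0 0" --pt "-0.1 -0.036 0 0" --pt "-0.3 -0.036 0 0" --pt "-0.5 -0.036 0 0" --pt "-0.5 -0.036 0.3 0" --pt "-0.5 -0.5 0.3 0" --pt "-0.5 -0.7 0.3 0" --pt "-0.5 -0.7 0.3 0" --pt "-0.5 -0.7 0.3 0"

```text
clock: 31.55
tool_pos: [0.3746, -0.0859, 0.3616]
eef_rot: [[-0.001, 0.994, -0.112], [-0.0, -0.112, -0.994], [-1.0, -0.001, 0.0]]
wrist_force: [-0.1, -0.4, 0.6]
gripper_width: 0.0307
```

Call:
arm_command --pt "0 -0.4 -0.3 0" --pt "0 -0.4 -0.6 0" --pt "0 -0.4 -0.8 0" --pt "0 -0.4 -0.8 0" --pt "0 -0.4 -0.8 0" --pt "0 -0.4 -0.8 0"

```text
clock: 32.15
tool_pos: [0.2994, 0.1265, 0.3623]
eef_rot: [[0.001, 0.995, -0.103], [0.002, -0.103, -0.995], [-1.0, 0.001, -0.002]]
wrist_force: [-0.6, -0.2, -0.1]
gripper_width: 0.0309
```

```bash
python3 -c "
from h import *
plan(.5,0,.3,83)
im=robot.snapshot('side');cv2.imwrite('pics/side2.png',im)
im=robot.snapshot('top');cv2.imwrite('pics/top2.png',im)"
python3 d1.py .038 0 0 1.575 2a
```

```text
now [0.2994 0.1265 0.3623] yaw -5.91 j6 18.8 -> shift/250mm [0.2495 0.8501 0.4209] turn/180 -0.494 F [-0.63 -0.21 -0.1 ] t 32.15
```

View pics/ds2a.png

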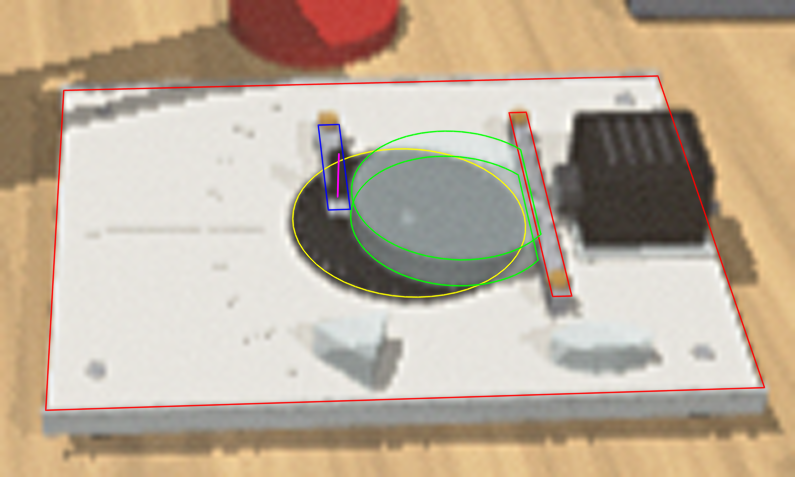

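View pics/dt2a.png

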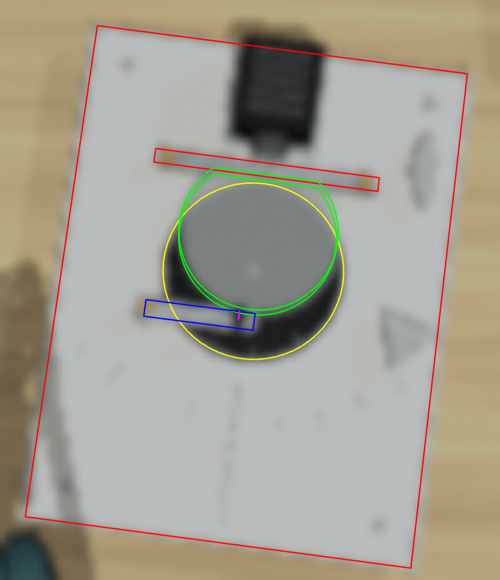

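Both views match the model: block home, slit about at its middle, keeper across at its stop and the arm clear. I'll hand the job in.

```bash
python3 -c "
from station import robot
print(robot.read_state()['qvel'].round(2));print(robot.finish_job())"
```

```text
[-2.87  0.06  0.14 -0.22  0.08 -0.13]
the job is handed in; nothing more can be done
None
```

The job is done and handed in at about 32 s; the hand-in gave no verdict.

**What I did**
- **Turning:** I pressed two fingertips lightly (about 4 N) on the block over the spindle and turned it with the wrist until its flat faced the bar. The fingertips slipped about 14° on the way, which I corrected after looking.
- **Pushing home:** I slid the block forward with the open jaws as a V on its round back. A 2° skew came in on the way, and I took it out by turning the jaws slightly. I then pressed it home.
- **Keeper:** I straddled the peg and swung the keeper round to its stop. That peaked at about 6 N on the peg, more than the 1–2 N it needs to move. Then I let go and lifted clear.

**What the last checks showed**
- **Pressing:** The push on the block averaged 5.5 N, somewhat less on the bar itself because of table friction. The force acted within about 2 mm of the middle, so the whole flat bore on the bar.
- **Final pictures:** In both views block and keeper match the outlines for home and stop (1.575 rad). In the views of the board the two clear bystanders, prism and lens, look unmoved. I did not measure the other bystanders at the end, but the arm met nothing on its way.
- **Disagreement:** Midway, the picture put the block about 6 mm to the right, while the jaw geometry said within 2 mm. The final pictures agree with the jaw geometry.
- **Arm at hand-in:** The arm was well clear of everything. One joint was still settling at about 3°/s.

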